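Make up the filling and the retouching kit

TASK

Make up two kits for the panel restorer. The tray with three bays gets the filling kit: the palette knife lying flat in its long bay, the tall jar standing upright in the smaller of its two short bays and the cork sanding block lying flat in the larger one; the tray with two bays gets the retouching kit: the short brush lying flat in its wide bay and the low pot standing upright in its narrow bay. Leave the jar of brushes, the can and the bowl where they stand.

Things in the scene. Friction and masses are not known exactly. Their poses are not given: they have to be found in the camera images.
- tray3: Fixed three-bay tray, white enamel walls, grey floor, 164 x 164 mm; floor 4 mm thick; walls and dividers 4 mm thick, tops 12 mm above the table. Origin: centre of underside, z up. Bays (inside, x by y, centre in the tray's frame, mm): long bay 156 x 80 at (0, -38); small short bay 68 x 72 at (-44, 42); large short bay 84 x 72 at (36, 42). Turned up to 0.4 rad from the world axes.
- tray2: Fixed two-bay tray, white enamel walls, grey floor, 140 (x) x 176 (y) mm; floor 4 mm thick; walls and divider 4 mm thick, tops 12 mm above the table. Origin: centre of underside, z up. Bays (inside, x by y, centre in the tray's frame, mm): wide bay 132 x 94 at (0, -37); narrow bay 132 x 70 at (0, 49). Turned up to 0.4 rad from the world axes.
- knife: Palette knife, loose, lying flat, 132 mm long along its x. Pale wooden handle from x = -66 to +14 mm, 20 mm wide (y), 16 mm high; thin steel blade 18 mm wide, 6 mm clear of the surface, tip at +66 mm. Origin: middle of its length, on its underside; z up. 50 g, balance point in the handle about 18 mm behind the origin (-x).
- brush: Short flat brush, loose, lying flat, 110 mm long along its x. Wooden handle from x = -55 to +7 mm, 20 mm wide (y), 16 mm high; steel ferrule 30 mm wide to +25 mm; dark stiff bristles 34 mm wide to +55 mm. Origin: middle of its length, on its underside; z up. 50 g, balanced close to the origin.
- jar: Tall narrow lidded glass jar, loose, standing: 36 mm in diameter, 72 mm high, black cap, about 140 g. Origin: centre of its underside; z up. It can be gripped from any side.
- pot: Low wide lidded glass pot, loose, standing: 54 mm in diameter, 45 mm high, steel lid, about 120 g. Origin: centre of its underside; z up. It can be gripped from any side.
- block: Cork sanding block, loose, lying flat: 64 mm along its x, 36 mm along its y, 32 mm high, 40 g. Origin: centre of its underside; z up.
- brush_jar: Bystander, leave alone: open glass jar, 72 mm in diameter, 110 mm high, with brushes standing in it up to 195 mm. Origin: centre of its underside.
- can: Bystander, leave alone: metal can, 74 mm in diameter, 100 mm high. Origin: centre of its underside.
- bowl: Bystander, leave alone: small white bowl, 90 mm in diameter, 35 mm high, beyond the trays. Origin: centre of its underside.
Not all that is in view belongs to the job. Leave any orange or red look-alike of the pot alone. Leave any blue look-alike of the jar alone.

How it is judged:
By the outcome, as a careful person would: the job done as asked, in the order asked, and still so for the second after the job is handed in, with the robot touching nothing.
It also fails if it takes over 128 s, if anything falls off the work surface, if the arm or the gripper's body presses on something with over 40 N, if the wrist force passes 120 N, or if a joint passes its speed limit or range.

ROBOT

A 6-joint arm with a two-finger parallel gripper is mounted at the origin on the work surface. World frame = base frame: x ahead of the robot, y to its left, z up, the work surface at z = 0. Lengths are in mm, angles in rad, forces in N, time in s.
With the tool pointing down it reaches from about 350 to 975 mm from the base axis. Payload 7.1 kg.
Tool frame: the origin (TCP) lies midway between the tips of the shut fingers; the grasp point (between the pads) lies pinch_z behind it (pinch_z is the distance from the TCP to the grasp point, in mm); z points along the fingers, y is the line along which they close (so a half turn about z gives the same grasp; the last joint's range is limited). The gripper opens to 88 mm and grips with 3 to 60 N. Pads are 20 mm wide; open, the fingers measure 115 mm over their backs; the gripper's body (75 mm by 178 mm) begins 61 mm behind the grasp point.
Start: joints at [-1.266, 0.423, 1.63, -0, 1.089, -0.019], TCP at [198.874, -592.498, 195.975] pointing down, gripper open.
Joint ranges: [-3, 3], [-0.9, 2.11], [0.09, 2.58], [-1.31, 4.45], [0.11, 2.69], [-2.54, 2.54]. Speed limits (rad/s): [2.39, 2.39, 3.01, 3.14, 3.14, 3.14].

INTERFACE

Orientations are given as a rotation vector (axis times angle).
In Python, from workcell import get_obs, get_image, close_job, pinch_z gives the robot as it stands.
- The arm moves only by the tool jog_arm, never from a script. Its argument "commands" is a list of rows, each a list of 3 entries, a list of its own where there are three numbers: the gripper command: -1 is shut, 1 is fully open, values between are in proportion, then the shift along the tool's x, y, z as a fraction of full scale, then the turn, a rotation vector about the tool's x, y, z as a fraction of full scale. In form: [[gripper, [tx, ty, tz], [rx, ry, rz]], ...]. A call has 1 to 10 rows; each row shifts and turns the commanded pose from where the row before left it, along the tool's axes as they then stand; what a row does not reach is not made up. Full scale, the value 1, is 0.1 m for a shift and 45 degrees for a turn. A row lasts 1/10 s, in which the tool goes at most 50 mm and 8.59 degrees, less where a joint would pass 70% of its speed; a pose out of reach is approached as far as the arm can. A call with a number of a shift or a turn outside -1 to 1 is refused whole. A call with a gripper value outside its range is refused whole. The fingers move at their own pace and stop on an object; the grip force is fixed at half the most. Time passes only in rows, so rows that do not move let the fingers close. It gives the time, the measured TCP pose, the force, the opening and the grip force at its end, in the units of the state.
- get_obs(): the state, without advancing time (a new reading comes with each control period).
- get_image(name): name is "scene" or "top" or "wrist"; returns a dict with "image" (480x640x3 uint8, blue, green, red), "z_map" (480x640 float32, mm along the optical axis (not along the pixel's ray), 0 where there is no reading), "intrinsics" (3x3 intrinsics, pixels), "eye" and "orientation" of the camera in the world; the wrist camera has in their place "mount" (4x4, takes a point from camera to tool coordinates, whose origin is the TCP and whose axes are the flange's). Camera axes: x right, y down, z forward; pixel columns grow to the right and rows downward; lengths in mm; the calibration is good to about 2 mm. A picture is of the moment at which its call begins: read the wrist's pose just before it.
- close_job(): hands the job in; it is judged then, once.
The state is a dict: "t": time; "qpos": joint angles; "qvel": joint speeds; "joint_torque": joint torques, N m; "ee_pos": TCP position; "orientation": TCP orientation; "ft_force": force on the tool from outside, world axes, zero at the start; "moment": the same for the moment, N m; "width": finger opening in mm; "grasp_force": force on a finger pad.
Only numpy, scipy, OpenCV 4.12 (cv2) and the standard library are available. Lean on these libraries where they do the work, as an engineer would, in place of code of your own. Each camera call takes 0.05 s, during which the arm holds its last target. There are 200 camera calls.

## Working session

There is one attempt and no reset: what is moved stays moved. The work goes in short steps, Python scripts to look and compute and a tool call to move; the robot and the scene stay as the last step left them, time stands still between calls to the robot, and variables do not carry over. Pictures are saved under pics/ and viewed, at most 14 in all, crops included, and the job is handed in when it is done.

Besides the shell and the picture viewer there is one more tool, called after "Call:" by a JSON object that holds its "fn" and its "kwargs". jog_arm: Moves the arm, as the interface text tells. Its arguments: {"type":"object","properties":{"commands":{"type":"array","items":{"type":"array"}}},"required":["commands"]}

```bash
ls; mkdir -p pics
python3 - <<'E'
from workcell import get_obs,get_image,pinch_z
import cv2,numpy as np,pickle
o=get_obs();print({k:np.round(v,3) for k,v in o.items()});print(pinch_z if not callable(pinch_z) else pinch_z())
for n in("scene","top"):
    d=get_image(n);cv2.imwrite(f"pics/{n}0.png",d["image"]);pickle.dump(d,open(f"{n}0.pkl","wb"));print(n,d["intrinsics"],d["eye"],d["orientation"],(d["z_map"]>0).mean())
E
```

```text
pics
{'t': np.float64(0.0), 'qpos': array([-1.266,  0.424,  1.631,  0.   ,  1.089, -0.019]), 'qvel': array([-0.   , -0.001,  0.001,  0.   ,  0.001,  0.   ]), 'joint_torque': array([ 3.0000e-03, -5.4462e+01, -2.7366e+01,  6.5000e-02,  2.3000e-02,
       -0.0000e+00]), 'ee_pos': array([ 198.712, -591.96 ,  195.218]), 'orientation': array([-3.099, -0.506,  0.   ]), 'ft_force': array([-0.791, -0.596, -0.249]), 'moment': array([ 0.07 , -0.   , -0.003]), 'grasp_force': np.float64(0.0), 'width': np.float64(87.949)}
18.700000000000003
scene [[501.71725981   0.         317.58947004]
 [  0.         501.71725981 238.55259815]
 [  0.           0.           1.        ]] [1369.18260478 -612.9836141   823.59731252] [-2.06180057 -1.02754389  0.46076051] 0.9959114583333334
top [[446.1786357    0.         317.40478339]
 [  0.         446.1786357  237.33694095]
 [  0.           0.           1.        ]] [513.92884413 -10.81440105 955.86165735] [-2.1255641   2.19207343 -0.07132161] 0.9959407552083334
```

View pics/top0.png

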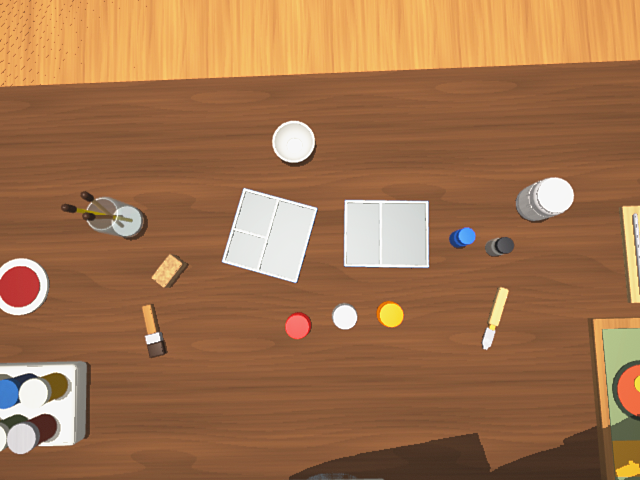

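View pics/scene0.png

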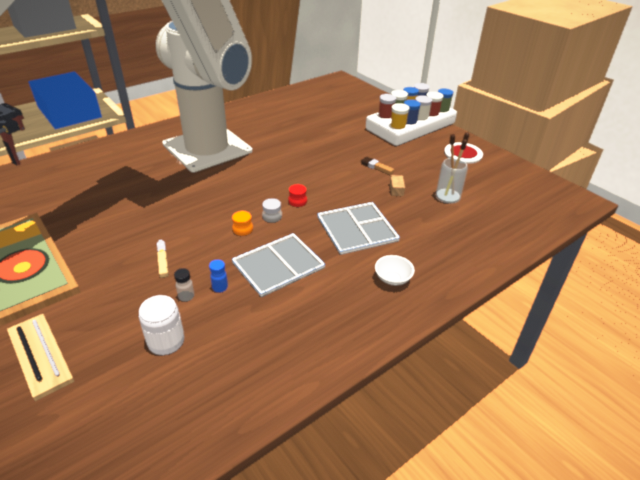

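The top view has +x up and +y to the left. It shows tray3 (270,235), tray2 (387,234), block (169,270), brush (153,330), pot (345,317) between the red and orange look-alikes, the jar (500,246) with the blue look-alike at (463,238), and knife (496,318). The scene view agrees.

```bash
cat > h.py <<'E'
import numpy as np,cv2,pickle
from scipy.spatial.transform import Rotation as R
def ray(d,uv,z):
    K=np.asarray(d["intrinsics"]);uv=np.atleast_2d(np.asarray(uv,float))
    r=np.c_[uv,np.ones(len(uv))]@np.linalg.inv(K).T
    w=r@R.from_rotvec(d["orientation"]).as_matrix().T; e=np.asarray(d["eye"])
    return e+w*((z-e[2])/w[:,2])[:,None]
def cloud(d):
    v,u=np.mgrid[:480,:640];K=np.asarray(d["intrinsics"])
    r=np.stack([u,v,np.ones_like(u)],-1).reshape(-1,3)@np.linalg.inv(K).T*d["z_map"].reshape(-1,1)
    return (r@R.from_rotvec(d["orientation"]).as_matrix().T+d["eye"]).reshape(480,640,3)
E
cat > m.py <<'E'
from h import *
d=pickle.load(open("top0.pkl","rb"));im=d["image"];C=cloud(d);hsv=cv2.cvtColor(im,cv2.COLOR_BGR2HSV)
print("table z",np.median(C[380:420,250:450,2]))
def blob(name,win,mask,z):
    x0,y0,x1,y1=win;m=np.zeros((480,640),np.uint8);m[y0:y1,x0:x1]=mask[y0:y1,x0:x1]
    c=max(cv2.findContours(m,cv2.RETR_EXTERNAL,cv2.CHAIN_APPROX_NONE)[0],key=cv2.contourArea)
    P=ray(d,c[:,0],z)[:,:2].astype(np.float32)
    r=cv2.minAreaRect(P);b=cv2.boxPoints(r)
    f=np.zeros_like(m);cv2.drawContours(f,[c],-1,255,-1);zz=C[...,2][f>0]
    print(name,"c",np.round(r[0],1),"size",np.round(r[1],1),"ang",round(r[2],1),"z",np.percentile(zz,[5,50,95]).round(1))
    return P,r,m
S=hsv[...,1];V=hsv[...,2];H=hsv[...,0]
wh=((S<70)&(V>120)).astype(np.uint8)
blob("tray3",(210,180,325,290),wh,12);blob("tray2",(335,190,440,275),wh,12)
nw=((V>140)).astype(np.uint8)
ref=cv2.GaussianBlur(im,(0,0),1)
kn=((V>150)).astype(np.uint8)
blob("knife all",(470,280,520,355),kn,10);blob("knife handle",(470,280,520,355),((V>150)&(S>60)).astype(np.uint8),16);blob("blade",(470,280,520,355),((V>120)&(S<60)).astype(np.uint8),8)
blob("block",(150,250,195,295),((C[...,2]>18)).astype(np.uint8),32);blob("blockV",(150,250,195,295),((V>130)).astype(np.uint8),32)
br=(C[...,2]>7).astype(np.uint8)
blob("brush h",(135,300,170,335),((V>150)&(S>60)).astype(np.uint8),16);blob("ferrule",(135,320,170,350),((V>120)&(S<60)).astype(np.uint8),12);blob("brush dep",(130,295,175,365),br,13)
blob("pot",(328,300,362,335),((C[...,2]>35)).astype(np.uint8),45);blob("potV",(328,300,362,335),wh,45)
blob("jar",(488,230,520,262),(C[...,2]>62).astype(np.uint8),72);blob("blue",(445,220,482,255),(C[...,2]>62).astype(np.uint8),72)
blob("red",(280,305,318,345),(C[...,2]>35).astype(np.uint8),45);blob("orange",(370,295,410,335),(C[...,2]>35).astype(np.uint8),45)
blob("can",(510,170,580,225),(C[...,2]>88).astype(np.uint8),100)
blob("bjar",(60,180,150,245),(C[...,2]>20).astype(np.uint8),50)
v=np.hstack([cv2.resize(im[y:y+75,x:x+75],(375,375),interpolation=cv2.INTER_NEAREST) for x,y in((130,295),(460,280))])
cv2.imwrite("pics/tools0.png",v)
E
python3 m.py
```

```text
table z 1.1091482406505406
tray3 c [613.7 117.9] size [168.1 168.5] ang 72.7 z [ 2.1  5.6 13.8]
tray2 c [ 608.5 -130.4] size [180.3 144.1] ang 87.2 z [ 1.9  5.3 13.6]
knife all c [ 424.3 -347.2] size [ 22.5 135.4] ang 69.2 z [ 1.3 14.8 18.7]
knife handle c [ 443.8 -352.4] size [22.2 93.9] ang 69.7 z [ 1.6 16.  19.1]
blade c [ 383.2 -330.1] size [19.2 43.9] ang 68.0 z [ 6.1 10.  12.8]
block c [542.4 328.6] size [40.2 65.7] ang 51.6 z [24.  32.9 35.7]
blockV c [539.7 320.2] size [95.5 91.7] ang 88.4 z [-1.   2.6 34.6]
brush h c [440.6 386.2] size [62.1 41.7] ang 12.4 z [ 0.5 16.9 19.8]
ferrule c [403.2 368.4] size [19.2 31.6] ang 13.5 z [ 8.6 17.4 20.4]
brush dep c [420.1 369.4] size [112.  36.] ang 13.2 z [11.1 16.7 19.9]
pot c [438.2 -35.7] size [46.5 46.9] ang 43.0 z [43.5 46.2 49.2]
potV c [440.  -35.1] size [51.1 50.1] ang 61.9 z [15.8 45.8 49.1]
jar c [ 571.5 -352.4] size [35.2 31.5] ang 88.2 z [66.6 72.4 75.2]
blue c [ 591.6 -278.7] size [33.5 31.7] ang 88.1 z [66.7 72.7 75.5]
red c [421.8  60.6] size [46.9 46.7] ang 43.9 z [43.7 46.3 48.6]
orange c [ 440.6 -129. ] size [48.  45.7] ang 88.4 z [43.  45.8 48.5]
can c [ 661.7 -440.6] size [70.3 73.2] ang 41.1 z [ 90.5 100.2 103. ]
bjar c [665.2 464.8] size [170.4  76.4] ang 75.0 z [ 24.1  93.4 195.8]
```

View pics/tools0.png

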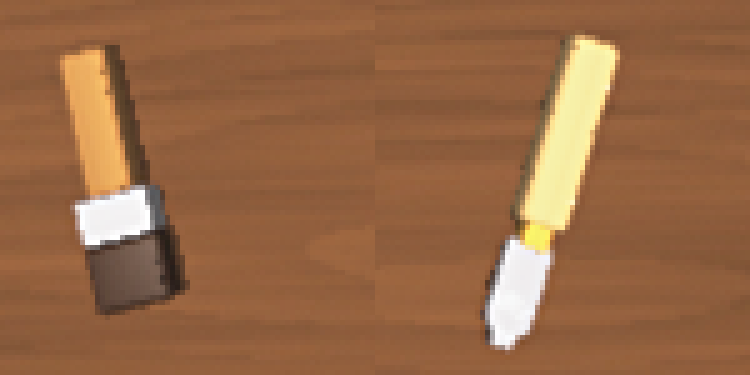

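The crops show the brush with its bristles down and to the left, and the knife with its blade tip towards -x. All the sizes and heights measured are within a few mm of those given. Next I write the helper that works out each move.

```bash
cat > go.py <<'E'
import sys,numpy as np
from h import R
from workcell import get_obs
# usage: go.py x y z phi(deg heading of tool x, mod 180) -> turn total then shift in turned tool axes (fractions)
o=get_obs();x,y,z,phi=map(float,sys.argv[1:5])
M=R.from_rotvec(o["orientation"]).as_matrix();cur=np.degrees(np.arctan2(M[1,0],M[0,0]))
c=[((phi+k-cur+180)%360)-180 for k in(0,180)]
q6=np.degrees(o["qpos"][5]);q1=np.degrees(o["qpos"][0]);q1n=np.degrees(np.arctan2(y,x))
d=min(c,key=abs) if len(sys.argv)<6 else max(c,key=abs)
a=np.radians(cur+d);X=np.array([np.cos(a),np.sin(a)]);Y=np.array([X[1],-X[0]])
D=np.array([x,y])-o["ee_pos"][:2]
print("t",round(o["t"],1),"pos",o["ee_pos"].round(1),"phi",cur.round(1),"tilt",np.degrees(np.arccos(-M[2,2])).round(2),"w",o["width"].round(1),"F",o["ft_force"].round(1),"g",o["grasp_force"].round(1))
print("turn deg",round(d,1),"rz total",round(-d/45,3),"q6 end~",round(q6+q1n-q1-d,0))
print("shift tx,ty,tz",np.round([D@X/100,D@Y/100,(o["ee_pos"][2]-z)/100],3))
E
python3 - <<'E'
import numpy as np,pickle
from h import *
d=pickle.load(open("top0.pkl","rb"));print("bjar base",ray(d,[126,221],0),"rim",ray(d,[103,214],110),"tips",ray(d,[[65,208],[86,196]],195))
def T(c,yaw,p):
    a=np.radians(yaw);return np.round(np.array(c)+[p[0]*np.cos(a)-p[1]*np.sin(a),p[0]*np.sin(a)+p[1]*np.cos(a)],1)
t3=((613.7,117.9),-17.3);t2=((608.5,-130.4),-2.8)
for n,t,p in(("long",t3,(0,-38)),("small",t3,(-44,42)),("large",t3,(36,42)),("wide",t2,(0,-37)),("narrow",t2,(0,49))):print(n,T(*t,p))
print("knife grasp",T((424.3,-347.2),159.5,(-22,0)),"place (knife yaw 162.7)",T(T(*t3,(0,-38)),162.7,(-22,0)))
print("brush grasp",T((420.1,369.4),193.2,(-12,0)),"place yaw 177.2",T(T(*t2,(0,-37)),177.2,(-12,0)))
E
python3 go.py 445 -354.7 60 -20.5
```

```text
bjar base [[654.66200215 433.27511151   0.        ]] rim [[653.69997501 427.60599337 110.        ]] tips [[652.5848273  451.38879864 195.        ]
 [672.63660166 414.38346519 195.        ]]
long [602.4  81.6]
small [584.2 171.1]
large [660.6 147.3]
wide [ 606.7 -167.4]
narrow [610.9 -81.5]
knife grasp [ 444.9 -354.9] place (knife yaw 162.7) [623.4  75.1]
brush grasp [431.8 372.1] place yaw 177.2 [ 618.7 -168. ]Traceback (most recent call last):
  File "go.py", line 12, in <module>
    print("t",round(o["t"],1),"pos",o["ee_pos"].round(1),"phi",cur.round(1),"tilt",np.degrees(np.arccos(-M[2,2])).round(2),"w",o["width"].round(1),"F",o["ft_force"].round(1),"g",o["grasp_force"].round(1))
                                                                                                                               ^^^^^^^^^^^^^^^^
AttributeError: 'float' object has no attribute 'round'
```

```bash
sed -i 's/o\["width"\].round(1)/round(float(o["width"]),1)/;s/o\["grasp_force"\].round(1)/round(float(o["grasp_force"]),1)/;s/cur.round(1)/round(float(cur),1)/;s/np.degrees(np.arccos(-M\[2,2\])).round(2)/round(float(np.degrees(np.arccos(min(1,-M[2,2])))),2)/' go.py; python3 go.py 445 -354.7 60 -20.5
```

```text
t 0.1 pos [ 198.7 -592.   195.3] phi 18.6 tilt 0.08 w 87.7 F [ 0.  -0.3  0.6] g 0.0
turn deg -39.1 rz total 0.868 q6 end~ 72.0
shift tx,ty,tz [ 1.476 -3.085  1.353]
```

Call:
{"fn": "jog_arm", "kwargs": {"commands": [[1,[0,0,0],[0,0,0.174]],[1,[0,0,0],[0,0,0.174]],[1,[0,0,0],[0,0,0.174]],[1,[0,0,0],[0,0,0.174]],[1,[0,0,0],[0,0,0.174]],[1,[0.18,-0.38,0.1],[0,0,0]],[1,[0.18,-0.38,0.1],[0,0,0]],[1,[0.18,-0.38,0.1],[0,0,0]],[1,[0.18,-0.38,0.1],[0,0,0]],[1,[0.18,-0.38,0.1],[0,0,0]]]}}

```text
t: 1.1
ee_pos: [350.7, -444.9, 145.4]
orientation: [-3.091, 0.562, 0.001]
ft_force: [0.5, -0.9, -0.4]
width: 87.7
grasp_force: 0.0
```

Call:
{"fn": "jog_arm", "kwargs": {"commands": [[1,[0.19,-0.39,0.2],[0,0,0]],[1,[0.19,-0.39,0.2],[0,0,0]],[1,[0.19,-0.39,0.2],[0,0,0]],[1,[0,0,0],[0,0,0]],[1,[0,0,0],[0,0,0]],[1,[0,0,0],[0,0,0]]]}}

```text
t: 1.7
ee_pos: [444.1, -357.6, 86.3]
orientation: [3.09, -0.562, 0.0]
ft_force: [-0.3, -0.5, -0.2]
width: 87.5
grasp_force: 0.0
```

```bash
python3 go.py 445 -354.7 4 -20.5
python3 - <<'E'
from workcell import get_image
import cv2
cv2.imwrite("pics/w1.png",get_image("wrist")["image"])
E
```

```text
t 1.7 pos [ 444.1 -357.6   86.3] phi -20.6 tilt 0.03 w 87.5 F [-0.3 -0.5 -0.2] g 0.0
turn deg 0.1 rz total -0.003 q6 end~ 72.0
shift tx,ty,tz [-0.002 -0.031  0.823]
```

View pics/w1.png

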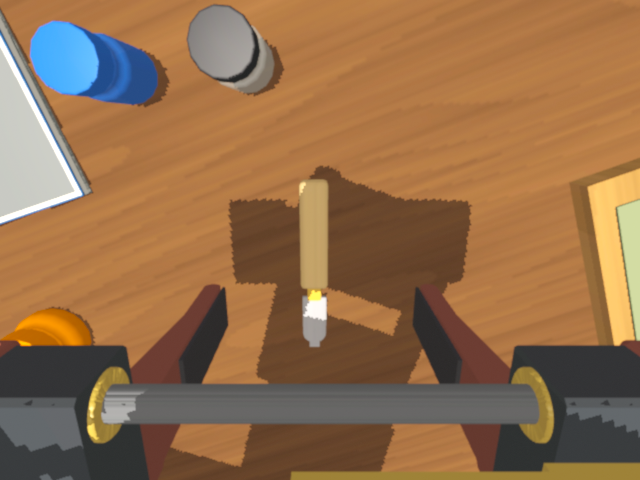

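The wrist view has the knife handle at (314,235), upright and midway between the fingers.

Call:
{"fn": "jog_arm", "kwargs": {"commands": [[1,[0,-0.03,0.3],[0,0,0]],[1,[0,0,0.3],[0,0,0]],[1,[0,0,0.15],[0,0,0]],[1,[0,0,0.07],[0,0,0]],[1,[0,0,0],[0,0,0]],[-1,[0,0,0],[0,0,0]],[-1,[0,0,0],[0,0,0]],[-1,[0,0,0],[0,0,0]],[-1,[0,0,0],[0,0,0]],[-1,[0,0,0],[0,0,0]]]}}

```text
t: 2.75
ee_pos: [445.8, -354.1, 4.3]
orientation: [3.091, -0.561, 0.001]
ft_force: [0.2, -0.3, 1.0]
width: 51.5
grasp_force: 0.0
```

Call:
{"fn": "jog_arm", "kwargs": {"commands": [[-1,[0,0,0],[0,0,0]],[-1,[0,0,0],[0,0,0]],[-1,[0,0,0],[0,0,0]]]}}

```text
t: 3.05
ee_pos: [445.5, -354.0, 3.9]
orientation: [-3.091, 0.562, 0.0]
ft_force: [0.6, 0.9, -0.2]
width: 27.5
grasp_force: 0.0
```

Call:
{"fn": "jog_arm", "kwargs": {"commands": [[-1,[0,0,0],[0,0,0]],[-1,[0,0,0],[0,0,0]],[-1,[0,0,0],[0,0,0]],[-1,[0,0,-0.1],[0,0,0]],[-1,[0,0,-0.3],[0,0,0]],[-1,[0,0,-0.4],[0,0,0]],[-1,[0,0,-0.4],[0,0,0]],[-1,[0,0,0],[0,0,0]]]}}

```text
t: 3.85
ee_pos: [448.6, -356.5, 130.0]
orientation: [3.086, -0.561, 0.014]
ft_force: [0.3, 0.2, 0.0]
width: 0.5
grasp_force: 0.0
```

```bash
python3 go.py 623.4 75.1 60 -17.3
```

```text
t 3.9 pos [ 448.6 -356.5  130. ] phi -20.6 tilt 0.58 w 0.5 F [0.3 0.2 0. ] g 0.0
turn deg 3.3 rz total -0.073 q6 end~ 114.0
shift tx,ty,tz [ 0.386 -4.641  0.7  ]
```

Nothing is gripped: the opening is 0.5. I need a fresh look at the knife.

```bash
cat >> h.py <<'E'
def wrist():
    from workcell import get_obs,get_image
    o=get_obs();d=get_image("wrist");M=np.asarray(d["mount"])
    Rt=R.from_rotvec(o["orientation"]).as_matrix()
    d["eye"]=Rt@M[:3,3]+o["ee_pos"];d["orientation"]=R.from_matrix(Rt@M[:3,:3]).as_rotvec();d["ee"]=o["ee_pos"];return d
E
python3 - <<'E'
from h import *
from workcell import get_image
d=wrist();cv2.imwrite("pics/w2.png",d["image"]);pickle.dump(d,open("w2.pkl","wb"))
print(d["mount"].round(3),d["eye"])
t=get_image("top");cv2.imwrite("pics/t2.png",t["image"]);pickle.dump(t,open("t2.pkl","wb"))
v=np.hstack([d["image"][:480,160:560],cv2.resize(t["image"][270:370,430:530],(400,480))]);cv2.imwrite("pics/w2c.png",v)
E
```

```text
[[-1.00000e-03 -9.55000e-01 -2.97000e-01  8.18480e+01]
 [ 1.00000e+00 -0.00000e+00 -1.00000e-03  2.51000e-01]
 [ 1.00000e-03 -2.97000e-01  9.55000e-01 -1.87773e+02]
 [ 0.00000e+00  0.00000e+00  0.00000e+00  1.00000e+00]] [ 523.64109102 -384.33357314  318.56786206]
```

View pics/w2c.png

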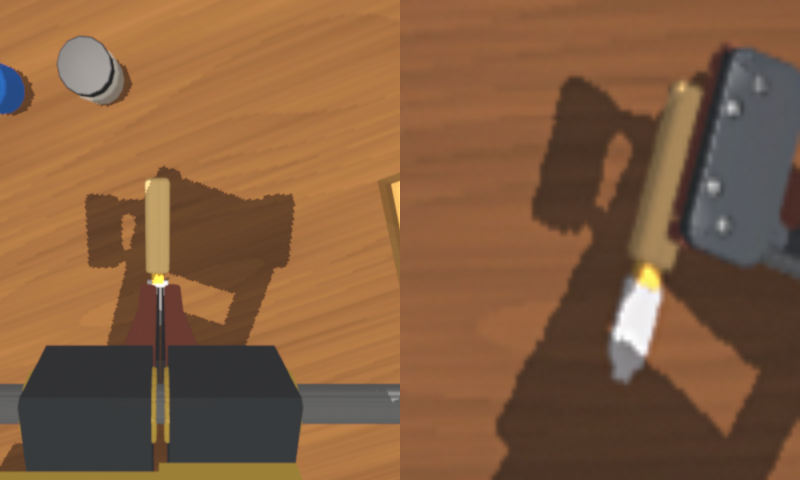

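```bash
python3 - <<'E'
from h import *
d=pickle.load(open("w2.pkl","rb"))
print("wrist: handle top end, handle bottom",ray(d,[[318,180],[317,272],[317,226]],16).round(1))
C=cloud(d);print("cloud handle mid",C[200:260:15,317].round(1),"table",C[100,450].round(1),C[150,500].round(1))
print("TCP pixel from w2:")
M=np.asarray(d["mount"]);K=d["intrinsics"]
for z in(0,-18.7,62):
    p=np.linalg.inv(M)@[0,0,z,1];q=K@p[:3];print(z,q[:2]/q[2])
for n in("top0","t2"):
    t=pickle.load(open(n+".pkl","rb"));hs=cv2.cvtColor(t["image"],cv2.COLOR_BGR2HSV)
    a=t["image"][280:360,465:525];
    m=((hs[...,2]>140)&(hs[...,1]<130)&(hs[...,0]>14)).astype(np.uint8);m[:280]=0;m[360:]=0;m[:,:465]=0;m[:,525:]=0
    ys,xs=np.nonzero(m);print(n,len(xs),xs.min(),xs.max(),ys.min(),ys.max())
E
python3 go.py 445 -354.7 60 -20.5
```

```text
wrist: handle top end, handle bottom [[ 486.8 -369.6   16. ]
 [ 414.4 -341.3   16. ]
 [ 452.  -355.6   16. ]]
cloud handle mid [[ 472.1 -363.2   16. ]
 [ 460.4 -358.8   15.1]
 [ 448.9 -354.4   16.2]
 [ 436.4 -349.7   14.5]] table [ 5.068e+02 -4.880e+02 -2.000e-01] [ 454.9 -516.9   -1.9]
TCP pixel from w2:
0 [319.82933678 284.07709886]
-18.7 [319.78886976 299.50875954]
62 [319.9241618  247.91660138]
top0 542 482 507 287 348
t2 343 483 519 286 344
t 4.0 pos [ 446.1 -354.5  125.5] phi -20.6 tilt 0.17 w 0.1 F [-0.3  0.6  0.5] g 0.0
turn deg 0.1 rz total -0.002 q6 end~ 72.0
shift tx,ty,tz [-0.01   0.006  0.655]
```

The knife hasn't moved and the TCP was over its handle. I'll try again a little lower and watch the closing.

Call:
{"fn": "jog_arm", "kwargs": {"commands": [[1,[0,0,0.3],[0,0,0]],[1,[0,0,0.3],[0,0,0]],[1,[0,0,0],[0,0,0]],[1,[0,0,0],[0,0,0]],[1,[0,0,0],[0,0,0]],[1,[0,0,0.3],[0,0,0]],[1,[0,0,0.2],[0,0,0]],[1,[0,0,0.12],[0,0,0]],[1,[0,0,0],[0,0,0]],[1,[0,0,0],[0,0,0]]]}}

```text
t: 4.95
ee_pos: [446.1, -354.5, 2.8]
orientation: [3.09, -0.561, 0.001]
ft_force: [0.8, 0.1, 1.0]
width: 77.1
grasp_force: 0.0
```

Call:
{"fn": "jog_arm", "kwargs": {"commands": [[-1,[0,0,0],[0,0,0]],[-1,[0,0,0],[0,0,0]],[-1,[0,0,0],[0,0,0]],[-1,[0,0,0],[0,0,0]],[-1,[0,0,0],[0,0,0]],[-1,[0,0,0],[0,0,0]]]}}

```text
t: 5.55
ee_pos: [445.5, -354.0, 2.0]
orientation: [3.091, -0.562, -0.0]
ft_force: [0.3, -0.2, -0.5]
width: 36.1
grasp_force: 0.0
```

Call:
{"fn": "jog_arm", "kwargs": {"commands": [[-1,[0,0,0],[0,0,0]],[-1,[0,0,0],[0,0,0]],[-1,[0,0,0],[0,0,0]],[-1,[0,0,0],[0,0,0]]]}}

```text
t: 5.95
ee_pos: [445.5, -354.0, 2.0]
orientation: [-3.091, 0.562, 0.0]
ft_force: [0.6, -1.6, -0.6]
width: 4.1
grasp_force: 0.0
```

Call:
{"fn": "jog_arm", "kwargs": {"commands": [[-1,[0,0,0],[0,0,0]],[-1,[0,0,0],[0,0,0]],[-1,[0,0,-0.05],[0,0,0]],[-1,[0,0,-0.05],[0,0,0]]]}}

```text
t: 6.35
ee_pos: [445.5, -354.0, 12.3]
orientation: [-3.091, 0.562, 0.0]
ft_force: [-0.1, -0.4, -0.4]
width: 0.4
grasp_force: 0.0
```

Run:
```python
from h import *
from workcell import get_image
d=wrist();pickle.dump(d,open("w3.pkl","wb"));s=get_image("scene");pickle.dump(s,open("s3.pkl","wb"))
v=np.hstack([d["image"][:480,160:560],cv2.resize(s["image"][215:295,120:187],(400,480))]);cv2.imwrite("pics/w3.png",v)
```

```text
(no output)
```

View pics/w3.png

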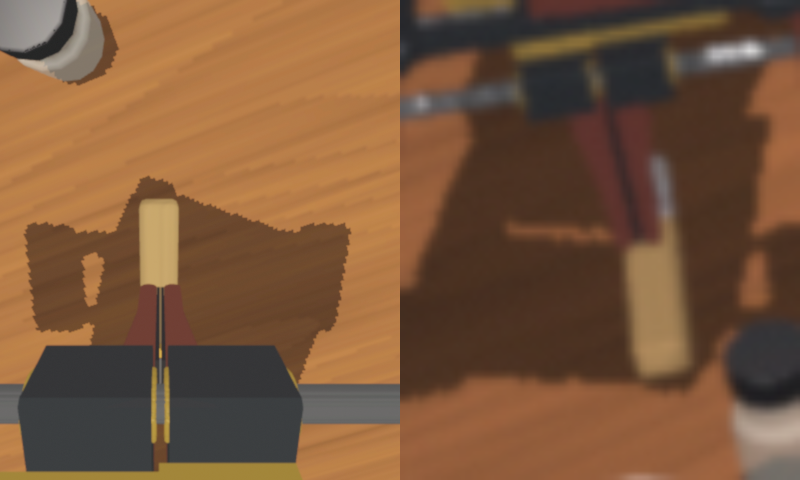

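The shut fingertips at (320,285) look as if they are above the handle. I'll check where the tips really are.

Run:
```python
from h import *
for n in("w2","w3"):
    d=pickle.load(open(n+".pkl","rb"));C=cloud(d);print(n,"ee",d["ee"].round(1))
    for v in range(200,350,10):print(v,C[v,305:340:10,:].round(0).tolist())
    print("table",C[120,330],C[150,400],C[400,560] if 0 else "")
```

```text
w2 ee [ 448.6 -356.5  130. ]
200 [[475.0, -354.0, 15.0], [472.0, -362.0, 15.0], [470.0, -369.0, 15.0], [464.0, -376.0, -1.0]]
210 [[468.0, -351.0, 15.0], [465.0, -359.0, 15.0], [462.0, -366.0, 14.0], [456.0, -373.0, 1.0]]
220 [[460.0, -348.0, 13.0], [457.0, -356.0, 15.0], [454.0, -363.0, 15.0], [447.0, -370.0, -2.0]]
230 [[452.0, -345.0, 13.0], [449.0, -353.0, 15.0], [446.0, -361.0, 16.0], [439.0, -367.0, -0.0]]
240 [[444.0, -342.0, 13.0], [441.0, -350.0, 16.0], [438.0, -358.0, 15.0], [431.0, -364.0, 0.0]]
250 [[435.0, -338.0, 12.0], [433.0, -347.0, 15.0], [430.0, -354.0, 15.0], [422.0, -361.0, -2.0]]
260 [[427.0, -335.0, 12.0], [425.0, -343.0, 15.0], [422.0, -351.0, 15.0], [413.0, -358.0, -1.0]]
270 [[414.0, -330.0, -1.0], [416.0, -340.0, 15.0], [413.0, -348.0, 15.0], [404.0, -355.0, -1.0]]
280 [[405.0, -326.0, -1.0], [407.0, -337.0, 12.0], [401.0, -344.0, 6.0], [395.0, -351.0, -1.0]]
290 [[461.0, -354.0, 163.0], [459.0, -358.0, 162.0], [458.0, -362.0, 163.0], [456.0, -367.0, 162.0]]
300 [[461.0, -354.0, 172.0], [460.0, -358.0, 173.0], [458.0, -362.0, 173.0], [456.0, -366.0, 172.0]]
[... 1386 characters left out ...]
63.0, 14.0]]
290 [[458.0, -352.0, 45.0], [457.0, -356.0, 45.0], [455.0, -360.0, 44.0], [453.0, -364.0, 44.0]]
300 [[458.0, -352.0, 54.0], [456.0, -356.0, 54.0], [455.0, -360.0, 54.0], [453.0, -364.0, 54.0]]
310 [[458.0, -353.0, 64.0], [455.0, -356.0, 61.0], [454.0, -359.0, 61.0], [454.0, -364.0, 63.0]]
320 [[458.0, -353.0, 72.0], [456.0, -356.0, 70.0], [456.0, -360.0, 72.0], [454.0, -363.0, 72.0]]
330 [[457.0, -353.0, 78.0], [455.0, -356.0, 77.0], [455.0, -360.0, 79.0], [454.0, -363.0, 79.0]]
340 [[457.0, -353.0, 84.0], [455.0, -356.0, 83.0], [455.0, -360.0, 85.0], [454.0, -363.0, 86.0]]
table [ 5.21871613e+02 -3.88149580e+02 -1.17702190e-02] [ 4.95541906e+02 -4.16616985e+02 -2.12724631e-01]
```

Run:
```python
from h import *
for n in("w2","w3"):
    d=pickle.load(open(n+".pkl","rb"));C=cloud(d)
    for v in range(278,300,2):print(n,v,(C[v,306:336:6,2]-d["ee"][2]).round(0).tolist(),d["z_map"][v,312])
s=pickle.load(open("s3.pkl","rb"));C=cloud(s);rows=[]
for v in range(244,260,1):
    u0=120;print(v,[C[v,u].round(0).tolist() for u in range(152,164,3)])
```

```text
w2 278 [-131.0, -118.0, -118.0, -131.0, -131.0] 329.03323
w2 280 [-130.0, -118.0, -119.0, -125.0, -130.0] 330.08218
w2 282 [-131.0, -119.0, -119.0, -122.0, -133.0] 331.23398
w2 284 [-132.0, -121.0, -121.0, -121.0, -130.0] 333.95023
w2 286 [29.0, 27.0, -122.0, 28.0, 29.0] 174.57518
w2 288 [30.0, 30.0, 27.0, 31.0, 32.0] 171.7564
w2 290 [32.0, 33.0, 28.0, 31.0, 32.0] 169.05461
w2 292 [35.0, 35.0, 32.0, 34.0, 34.0] 167.1262
w2 294 [35.0, 35.0, 33.0, 37.0, 37.0] 166.61386
w2 296 [39.0, 40.0, 34.0, 39.0, 38.0] 162.31874
w2 298 [41.0, 41.0, 38.0, 40.0, 39.0] 161.0605
w3 278 [4.0, 2.0, 3.0, 4.0, 2.0] 200.03421
w3 280 [3.0, 3.0, 4.0, 3.0, 3.0] 199.3751
w3 282 [3.0, 2.0, 3.0, 4.0, 3.0] 201.18346
w3 284 [3.0, 3.0, 3.0, 3.0, 3.0] 200.13356
w3 286 [27.0, 28.0, 2.0, 28.0, 28.0] 173.66588
w3 288 [30.0, 30.0, 26.0, 29.0, 30.0] 171.8088
w3 290 [32.0, 32.0, 28.0, 32.0, 32.0] 169.93489
w3 292 [34.0, 34.0, 31.0, 34.0, 32.0] 167.34079
w3 294 [35.0, 36.0, 32.0, 37.0, 37.0] 165.99654
w3 296 [39.0, 38.0, 36.0, 39.0, 38.0] 164.52501
w3 298 [40.0, 40.0, 37.0, 40.0, 40.0] 161.87373
244 [[454.0, -369.0, 79.0], 
[... 814 characters left out ...]
0], [458.0, -355.0, 50.0]]
253 [[385.0, -356.0, -4.0], [452.0, -367.0, 49.0], [458.0, -362.0, 51.0], [460.0, -356.0, 48.0]]
254 [[396.0, -360.0, 2.0], [397.0, -353.0, -1.0], [456.0, -362.0, 46.0], [461.0, -357.0, 47.0]]
255 [[396.0, -360.0, -1.0], [403.0, -355.0, 1.0], [456.0, -363.0, 43.0], [457.0, -356.0, 40.0]]
256 [[402.0, -362.0, 1.0], [404.0, -356.0, -1.0], [454.0, -363.0, 38.0], [432.0, -350.0, 16.0]]
257 [[404.0, -363.0, -0.0], [409.0, -358.0, 0.0], [431.0, -357.0, 16.0], [436.0, -351.0, 17.0]]
258 [[407.0, -365.0, -0.0], [408.0, -358.0, -3.0], [433.0, -358.0, 14.0], [440.0, -353.0, 17.0]]
259 [[411.0, -367.0, 0.0], [413.0, -360.0, -2.0], [437.0, -360.0, 15.0], [443.0, -354.0, 17.0]]
```

Both cameras agree: the real fingertips sit about 27 mm above the reported TCP, so every grasp has to go about 27 mm lower than nominal. I'll open the gripper and go down gently, watching the force.

Call:
{"fn": "jog_arm", "kwargs": {"commands": [[0.0,[0,0,-0.15],[0,0,0]],[0.0,[0,0,-0.05],[0,0,0]],[0.0,[0,0,0],[0,0,0]],[0.0,[0,0,0],[0,0,0]],[0.0,[0,0,0],[0,0,0]],[0.0,[0,0,0],[0,0,0]]]}}

```text
t: 7.05
ee_pos: [445.3, -353.8, 31.7]
orientation: [-3.091, 0.562, 0.001]
ft_force: [0.4, -0.4, -0.5]
width: 42.5
grasp_force: 0.0
```

Call:
{"fn": "jog_arm", "kwargs": {"commands": [[0.0,[0,0,0.15],[0,0,0]],[0.0,[0,0,0.15],[0,0,0]],[0.0,[0,0,0.15],[0,0,0]],[0.0,[0,0,0],[0,0,0]]]}}

```text
t: 7.45
ee_pos: [443.7, -352.5, -16.1]
orientation: [-3.088, 0.561, 0.007]
ft_force: [-0.4, 0.1, -0.1]
width: 43.9
grasp_force: 0.0
```

Call:
{"fn": "jog_arm", "kwargs": {"commands": [[0.0,[0,0,0.03],[0,0,0]],[0.0,[0,0,0.03],[0,0,0]],[0.0,[0,0,0],[0,0,0]]]}}

```text
t: 7.75
ee_pos: [445.6, -354.1, -19.1]
orientation: [3.091, -0.562, 0.0]
ft_force: [-0.2, 0.1, -0.1]
width: 43.7
grasp_force: 0.0
```

Call:
{"fn": "jog_arm", "kwargs": {"commands": [[0.0,[0,0,0.03],[0,0,0]],[-1,[0,0,0],[0,0,0]],[-1,[0,0,0],[0,0,0]],[-1,[0,0,0],[0,0,0]],[-1,[0,0,0],[0,0,0]],[-1,[0,0,0],[0,0,0]],[-1,[0,0,0],[0,0,0]]]}}

```text
t: 8.45
ee_pos: [445.6, -354.1, -21.8]
orientation: [3.091, -0.562, 0.0]
ft_force: [0.1, 0.7, 2.0]
width: 19.6
grasp_force: 30.0
```

Call:
{"fn": "jog_arm", "kwargs": {"commands": [[-1,[0,0,0],[0,0,0]],[-1,[0,0,0],[0,0,0]],[-1,[0,0,-0.1],[0,0,0]],[-1,[0,0,-0.2],[0,0,0]],[-1,[0,0,-0.3],[0,0,0]],[-1,[0,0,-0.3],[0,0,0]],[-1,[0,0,-0.2],[0,0,0]],[-1,[0,0,0],[0,0,0]],[-1,[0,0,0],[0,0,0]]]}}

```text
t: 9.35
ee_pos: [445.5, -354.0, 88.2]
orientation: [3.091, -0.562, 0.001]
ft_force: [-0.4, 0.4, -0.8]
width: 19.8
grasp_force: 30.0
```

```bash
python3 go.py 623.4 75.1 60 -17.3
```

```text
t 9.3 pos [ 445.5 -354.    88.2] phi -20.6 tilt 0.04 w 19.8 F [-0.4  0.4 -0.8] g 30.0
turn deg 3.3 rz total -0.073 q6 end~ 114.0
shift tx,ty,tz [ 0.423 -4.626  0.282]
```

Call:
{"fn": "jog_arm", "kwargs": {"commands": [[-1,[0,0,0],[0,0,-0.073]],[-1,[0.03,-0.25,0],[0,0,0]],[-1,[0.04,-0.42,0],[0,0,0]],[-1,[0.04,-0.42,0],[0,0,0]],[-1,[0.04,-0.42,0],[0,0,0]],[-1,[0.04,-0.42,0],[0,0,0]],[-1,[0.04,-0.42,0],[0,0,0]],[-1,[0.04,-0.42,0],[0,0,0]],[-1,[0.04,-0.42,0],[0,0,0]],[-1,[0.04,-0.42,0],[0,0,0]]]}}

```text
t: 10.35
ee_pos: [585.6, -18.0, 86.2]
orientation: [3.105, -0.473, -0.005]
ft_force: [-0.3, 0.4, 0.0]
width: 19.8
grasp_force: 30.0
```

Call:
{"fn": "jog_arm", "kwargs": {"commands": [[-1,[0.04,-0.42,0],[0,0,0]],[-1,[0.03,-0.4,0.2],[0,0,0]],[-1,[0,-0.2,0.2],[0,0,0]],[-1,[0,0,0],[0,0,0]],[-1,[0,0,0],[0,0,0]]]}}

```text
t: 10.85
ee_pos: [621.8, 75.4, 46.2]
orientation: [3.105, -0.471, -0.006]
ft_force: [-0.3, -0.3, 0.1]
width: 19.7
grasp_force: 30.0
```

```bash
python3 go.py 623.4 75.1 -17 -17.3
```

```text
t 10.8 pos [621.8  75.4  46.2] phi -17.3 tilt 0.22 w 19.7 F [-0.3 -0.3  0.1] g 30.0
turn deg -0.0 rz total 0.001 q6 end~ 114.0
shift tx,ty,tz [ 0.016 -0.002  0.632]
```

Call:
{"fn": "jog_arm", "kwargs": {"commands": [[-1,[0.016,0,0.2],[0,0,0]],[-1,[0,0,0.2],[0,0,0]],[-1,[0,0,0.14],[0,0,0]],[-1,[0,0,0.05],[0,0,0]],[-1,[0,0,0.03],[0,0,0]],[-1,[0,0,0],[0,0,0]],[-1,[0,0,0],[0,0,0]]]}}

```text
t: 11.55
ee_pos: [625.5, 74.9, -13.3]
orientation: [-3.106, 0.473, -0.002]
ft_force: [0.2, 0.1, -1.2]
width: 20.0
grasp_force: 30.0
```

```bash
python3 go.py 623.4 75.1 -17 -17.3
```

```text
t 11.6 pos [625.5  74.9 -13.3] phi -17.3 tilt 0.06 w 20.0 F [ 0.2  0.1 -1.2] g 30.0
turn deg 0.0 rz total -0.0 q6 end~ 114.0
shift tx,ty,tz [-0.021  0.005  0.037]
```

Call:
{"fn": "jog_arm", "kwargs": {"commands": [[-1,[-0.02,0,0.02],[0,0,0]],[-1,[0,0,0.02],[0,0,0]],[-1,[0,0,0],[0,0,0]],[-0.3,[0,0,0],[0,0,0]],[-0.3,[0,0,0],[0,0,0]],[-0.3,[0,0,0],[0,0,0]],[-0.3,[0,0,0],[0,0,0]]]}}

```text
t: 12.25
ee_pos: [623.0, 75.6, -18.1]
orientation: [3.106, -0.473, -0.0]
ft_force: [0.5, 0.1, -0.7]
width: 30.6
grasp_force: 0.0
```

Call:
{"fn": "jog_arm", "kwargs": {"commands": [[-0.3,[0,0,-0.1],[0,0,0]],[-0.3,[0,0,-0.3],[0,0,0]],[1,[0,0,-0.4],[0,0,0]],[1,[0,0,-0.4],[0,0,0]],[1,[0,0,0],[0,0,0]],[1,[0,0,0],[0,0,0]]]}}

```text
t: 12.85
ee_pos: [623.8, 75.7, 103.7]
orientation: [-3.105, 0.473, -0.004]
ft_force: [-0.9, 0.2, -0.8]
width: 59.6
grasp_force: 0.0
```

```bash
python3 - <<'E'
from h import *
d=wrist();cv2.imwrite("pics/w4.png",d["image"])
E
python3 go.py 571.5 -352.4 80 0
```

```text
t 12.9 pos [622.7  75.6 102.2] phi -17.3 tilt 0.01 w 63.2 F [-0.8 -0.5 -0.7] g 0.0
turn deg 17.3 rz total -0.385 q6 end~ 58.0
shift tx,ty,tz [-0.512  4.28   0.222]
```

View pics/w4.png

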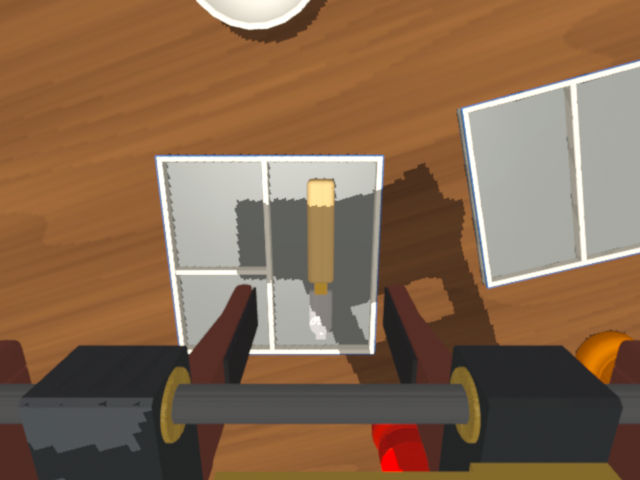

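The knife lies flat at (320,250) in the long bay. The large short bay is the upper one, at (215,210), as I assumed. The jar is next.

```bash
python3 go.py 571.5 -352.4 90 -40
```

```text
t 12.9 pos [622.7  75.6 102.2] phi -17.3 tilt 0.01 w 63.2 F [-0.8 -0.5 -0.7] g 0.0
turn deg -22.7 rz total 0.504 q6 end~ 98.0
shift tx,ty,tz [2.358 3.608 0.122]
```

Call:
{"fn": "jog_arm", "kwargs": {"commands": [[0.45,[0,0,0],[0,0,0.168]],[0.45,[0,0,0],[0,0,0.168]],[0.45,[0,0,0],[0,0,0.168]],[0.45,[0.15,0.22,0],[0,0,0]],[0.45,[0.24,0.37,0],[0,0,0]],[0.45,[0.24,0.37,0],[0,0,0]],[0.45,[0.24,0.37,0],[0,0,0]],[0.45,[0.24,0.37,0],[0,0,0]],[0.45,[0.24,0.37,0],[0,0,0]],[0.45,[0.24,0.37,0],[0,0,0]]]}}

```text
t: 13.9
ee_pos: [586.3, -214.8, 100.1]
orientation: [-2.952, 1.074, 0.005]
ft_force: [0.8, 0.6, -0.8]
width: 64.0
grasp_force: 0.0
```

Call:
{"fn": "jog_arm", "kwargs": {"commands": [[0.45,[0.24,0.37,0],[0,0,0]],[0.45,[0.24,0.37,0],[0,0,0]],[0.45,[0.24,0.37,0.1],[0,0,0]],[0.45,[0.05,0.06,0],[0,0,0]],[0.45,[0,0,0],[0,0,0]],[0.45,[0,0,0],[0,0,0]]]}}

```text
t: 14.5
ee_pos: [571.2, -351.3, 90.8]
orientation: [-2.951, 1.074, 0.004]
ft_force: [-0.4, -0.3, 0.5]
width: 63.8
grasp_force: 0.0
```

```bash
python3 - <<'E'
from h import *
d=wrist();cv2.imwrite("pics/w5.png",d["image"])
C=cloud(d);m=((C[...,2]>60)&(C[...,2]<78)).astype(np.uint8);m[300:]=0
for c in cv2.findContours(m,cv2.RETR_EXTERNAL,cv2.CHAIN_APPROX_NONE)[0]:
    if cv2.contourArea(c)>300:
        P=ray(d,c[:,0],72)[:,:2].astype(np.float32);print(cv2.boundingRect(c),cv2.minEnclosingCircle(P),cv2.mean(d["image"],cv2.drawContours(np.zeros_like(m),[c],-1,255,-1)))
E
python3 go.py 571.5 -352.4 4 -40
```

```text
(185, 281, 44, 19) ((603.256103515625, -290.35125732421875), 13.437579154968262) (144.18953068592057, 78.11371841155236, 32.061371841155236, 0.0)
(295, 233, 56, 59) ((573.9006958007812, -356.1756591796875), 17.865060806274414) (32.27576818358615, 32.292493193309994, 34.06456631660832, 0.0)
t 14.6 pos [ 571.6 -351.    91.3] phi -39.9 tilt 0.1 w 63.6 F [-0.5  0.4  0.3] g 0.0
turn deg -0.1 rz total 0.001 q6 end~ 98.0
shift tx,ty,tz [0.008 0.012 0.873]
```

View pics/w5.png

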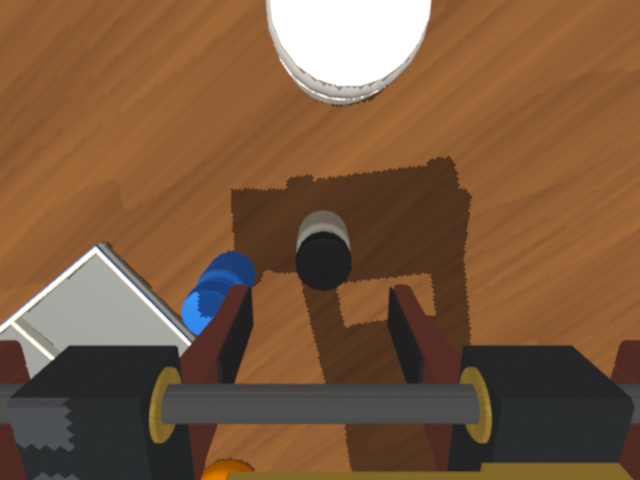

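The wrist view shows the black cap at (323,260) between the fingers. The blue look-alike is clear of the left finger. Both measurements agree to within 4 mm, so I go down to the midpoint.

Call:
{"fn": "jog_arm", "kwargs": {"commands": [[0.45,[0.03,0.02,0],[0,0,0]],[0.45,[0,0,0.2],[0,0,0]],[0.45,[0,0,0.3],[0,0,0]],[0.45,[0,0,0.25],[0,0,0]],[0.45,[0,0,0.12],[0,0,0]],[0.45,[0,0,0],[0,0,0]],[-1,[0,0,0],[0,0,0]],[-1,[0,0,0],[0,0,0]],[-1,[0,0,0],[0,0,0]],[-1,[0,0,0],[0,0,0]]]}}

```text
t: 15.55
ee_pos: [573.4, -356.4, 6.0]
orientation: [2.952, -1.074, 0.003]
ft_force: [1.7, 1.4, 0.8]
width: 35.1
grasp_force: 21.2
```

Call:
{"fn": "jog_arm", "kwargs": {"commands": [[-1,[0,0,0],[0,0,0]],[-1,[0,0,0],[0,0,0]],[-1,[0,0,0],[0,0,0]]]}}

```text
t: 15.85
ee_pos: [573.6, -356.5, 6.0]
orientation: [2.952, -1.074, 0.003]
ft_force: [0.6, -0.2, 6.7]
width: 34.7
grasp_force: 30.0
```

Call:
{"fn": "jog_arm", "kwargs": {"commands": [[-1,[0,0,-0.1],[0,0,0]],[-1,[0,0,-0.25],[0,0,0]],[-1,[0,0,-0.3],[0,0,0]],[-1,[0,0,-0.25],[0,0,0]],[-1,[0,0,-0.1],[0,0,0]],[-1,[0,0,0],[0,0,-0.17]],[-1,[0,0,0],[0,0,-0.17]],[-1,[0,0,0],[0,0,-0.16]],[-1,[0,0,0],[0,0,0]]]}}

```text
t: 16.75
ee_pos: [572.2, -355.7, 104.2]
orientation: [-3.105, 0.476, 0.002]
ft_force: [-1.5, 1.0, -1.3]
width: 34.9
grasp_force: 30.0
```

```bash
python3 go.py 584.2 171.1 60 -17.3
```

```text
t 16.8 pos [ 572.2 -355.7  104.2] phi -17.4 tilt 0.09 w 34.9 F [-1.5  1.  -1.3] g 30.0
turn deg 0.1 rz total -0.003 q6 end~ 124.0
shift tx,ty,tz [-1.452 -5.066  0.442]
```

Call:
{"fn": "jog_arm", "kwargs": {"commands": [[-1,[-0.07,-0.25,0],[0,0,0]],[-1,[-0.12,-0.42,0],[0,0,0]],[-1,[-0.12,-0.42,0],[0,0,0]],[-1,[-0.12,-0.42,0],[0,0,0]],[-1,[-0.12,-0.42,0],[0,0,0]],[-1,[-0.12,-0.42,0],[0,0,0]],[-1,[-0.12,-0.42,0],[0,0,0]],[-1,[-0.12,-0.42,0],[0,0,0]],[-1,[-0.12,-0.42,0],[0,0,0]],[-1,[-0.12,-0.42,0],[0,0,0]]]}}

```text
t: 17.75
ee_pos: [583.7, 64.5, 104.6]
orientation: [3.104, -0.484, -0.001]
ft_force: [0.4, -1.1, -0.7]
width: 34.8
grasp_force: 30.0
```

Call:
{"fn": "jog_arm", "kwargs": {"commands": [[-1,[-0.12,-0.42,0],[0,0,0]],[-1,[-0.12,-0.42,0],[0,0,0]],[-1,[-0.1,-0.35,0.1],[0,0,0]],[-1,[-0.08,-0.25,0.2],[0,0,0]],[-1,[0,0,0.1],[0,0,0]],[-1,[0,0,0],[0,0,0]],[-1,[0,0,0],[0,0,0]],[-1,[0,0,0],[0,0,0]]]}}

```text
t: 18.55
ee_pos: [588.1, 211.7, 65.6]
orientation: [-3.104, 0.481, -0.001]
ft_force: [-0.1, -0.3, -1.1]
width: 34.7
grasp_force: 30.0
```

```bash
python3 go.py 584.2 171.1 10 -17.3
```

```text
t 18.6 pos [588.1 211.7  65.6] phi -17.6 tilt 0.04 w 34.7 F [-0.1 -0.3 -1.1] g 30.0
turn deg 0.3 rz total -0.007 q6 end~ 124.0
shift tx,ty,tz [0.084 0.399 0.556]
```

I counted one row too many; correcting that now.

Call:
{"fn": "jog_arm", "kwargs": {"commands": [[-1,[0.04,0.2,0],[0,0,-0.007]],[-1,[0.044,0.2,0],[0,0,0]],[-1,[0,0,0.1],[0,0,0]],[-1,[0,0,0.2],[0,0,0]],[-1,[0,0,0.15],[0,0,0]],[-1,[0,0,0.05],[0,0,0]],[-1,[0,0,0],[0,0,0]],[-1,[0,0,0],[0,0,0]]]}}

```text
t: 19.35
ee_pos: [583.9, 172.4, 15.2]
orientation: [-3.106, 0.469, -0.0]
ft_force: [0.1, 0.2, -1.5]
width: 34.8
grasp_force: 30.0
```

```bash
python3 go.py 584.2 171.1 10 -17.3
```

```text
t 19.4 pos [583.9 172.4  15.2] phi -17.2 tilt 0.02 w 34.8 F [ 0.1  0.2 -1.5] g 30.0
turn deg -0.1 rz total 0.003 q6 end~ 124.0
shift tx,ty,tz [0.007 0.012 0.052]
```

Call:
{"fn": "jog_arm", "kwargs": {"commands": [[-1,[0,0.01,0.02],[0,0,0]],[-1,[0,0,0.02],[0,0,0]],[-1,[0,0,0.01],[0,0,0]],[-1,[0,0,0],[0,0,0]],[0.15,[0,0,0],[0,0,0]],[0.15,[0,0,0],[0,0,0]],[0.15,[0,0,0],[0,0,0]],[0.15,[0,0,0],[0,0,0]]]}}

```text
t: 20.15
ee_pos: [583.4, 171.2, 10.1]
orientation: [-3.106, 0.469, -0.0]
ft_force: [0.7, -0.0, 0.4]
width: 50.6
grasp_force: 0.0
```

Call:
{"fn": "jog_arm", "kwargs": {"commands": [[0.15,[0,0,-0.1],[0,0,0]],[0.15,[0,0,-0.3],[0,0,0]],[0.15,[0,0,-0.4],[0,0,0]],[1,[0,0,-0.3],[0,0,0]],[1,[0,0,0],[0,0,0]],[1,[0,0,0],[0,0,0]]]}}

```text
t: 20.75
ee_pos: [583.7, 171.3, 121.1]
orientation: [-3.106, 0.469, -0.003]
ft_force: [-1.0, -0.9, -0.2]
width: 71.1
grasp_force: 0.0
```

```bash
python3 go.py 542.4 328.6 60 51.6
```

```text
t 20.8 pos [583.7 171.3 121.1] phi -17.2 tilt 0.11 w 71.1 F [-1.  -0.9 -0.2] g 0.0
turn deg 68.8 rz total -1.528 q6 end~ 70.0
shift tx,ty,tz [ 0.976 -1.301  0.611]
```

Call:
{"fn": "jog_arm", "kwargs": {"commands": [[1,[0,0,0],[0,0,-0.17]],[1,[0,0,0],[0,0,-0.17]],[1,[0,0,0],[0,0,-0.17]],[1,[0,0,0],[0,0,-0.17]],[1,[0,0,0],[0,0,-0.17]],[1,[0,0,0],[0,0,-0.17]],[1,[0,0,0],[0,0,-0.17]],[1,[0,0,0],[0,0,-0.17]],[1,[0,0,0],[0,0,-0.17]]]}}

```text
t: 21.65
ee_pos: [582.0, 170.8, 118.2]
orientation: [-2.823, -1.377, 0.005]
ft_force: [0.1, 0.1, -1.0]
width: 87.6
grasp_force: 0.0
```

Call:
{"fn": "jog_arm", "kwargs": {"commands": [[1,[0.22,-0.3,0],[0,0,0]],[1,[0.25,-0.34,0],[0,0,0]],[1,[0.25,-0.34,0.2],[0,0,0]],[1,[0.25,-0.32,0.2],[0,0,0]],[1,[0,0,0.1],[0,0,0]],[1,[0,0,0],[0,0,0]],[1,[0,0,0],[0,0,0]]]}}

```text
t: 22.35
ee_pos: [541.1, 326.7, 69.1]
orientation: [2.827, 1.368, -0.003]
ft_force: [0.8, -0.3, -0.2]
width: 87.6
grasp_force: 0.0
```

```bash
python3 - <<'E'
from h import *
d=wrist();cv2.imwrite("pics/w6.png",d["image"])
C=cloud(d);m=((C[...,2]>24)&(C[...,2]<40)).astype(np.uint8);m[330:]=0
for c in cv2.findContours(m,cv2.RETR_EXTERNAL,cv2.CHAIN_APPROX_NONE)[0]:
    if cv2.contourArea(c)>600:
        P=ray(d,c[:,0],32)[:,:2].astype(np.float32);print(cv2.boundingRect(c),cv2.minAreaRect(P))
E
python3 go.py 542.4 328.6 -16 51.6
```

```text
(267, 221, 103, 56) ((544.51708984375, 333.1675720214844), (35.982749938964844, 62.99419403076172), 51.62459945678711)
t 22.4 pos [541.8 326.7  69.9] phi 51.6 tilt 0.04 w 87.8 F [ 0.  -0.5  1.1] g 0.0
turn deg -0.0 rz total 0.0 q6 end~ 70.0
shift tx,ty,tz [ 0.019 -0.007  0.859]
```

View pics/w6.png

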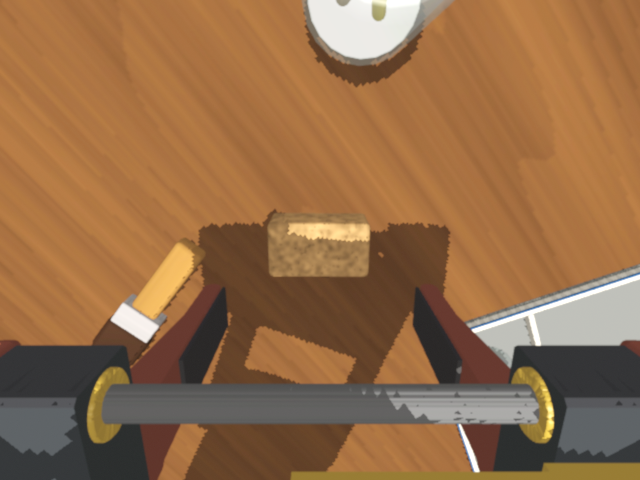

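The block is at (318,247), square to the fingers and between them. The brush end at (190,250) is clear of the left finger.

Call:
{"fn": "jog_arm", "kwargs": {"commands": [[1,[0.045,-0.013,0],[0,0,0]],[1,[0,0,0.2],[0,0,0]],[1,[0,0,0.3],[0,0,0]],[1,[0,0,0.2],[0,0,0]],[1,[0,0,0.1],[0,0,0]],[1,[0,0,0.05],[0,0,0]],[1,[0,0,0],[0,0,0]],[-1,[0,0,0],[0,0,0]],[-1,[0,0,0],[0,0,0]],[-1,[0,0,0],[0,0,0]]]}}

```text
t: 23.4
ee_pos: [543.8, 332.5, -14.2]
orientation: [-2.827, -1.369, -0.002]
ft_force: [0.6, -0.1, 0.2]
width: 66.9
grasp_force: 0.0
```

Call:
{"fn": "jog_arm", "kwargs": {"commands": [[-1,[0,0,0],[0,0,0]],[-1,[0,0,0],[0,0,0]],[-1,[0,0,0],[0,0,0]],[-1,[0,0,0],[0,0,0]]]}}

```text
t: 23.8
ee_pos: [543.7, 332.5, -14.3]
orientation: [-2.827, -1.369, -0.002]
ft_force: [-1.0, 0.1, 5.2]
width: 64.1
grasp_force: 30.0
```

The block is held (64.1 wide). If I placed it with this grip, the gripper body could hit the standing jar. I'll set the block down on clear table and regrip it across its 36 mm width.

Call:
{"fn": "jog_arm", "kwargs": {"commands": [[-1,[0,0,-0.1],[0,0,0]],[-1,[0,0,-0.2],[0,0,0]],[-1,[-0.2,0,0],[0,0,0]],[-1,[-0.35,0.03,0],[0,0,0]],[-1,[-0.35,0.04,0],[0,0,0]],[-1,[-0.2,0,0.1],[0,0,0]],[-1,[0,0,0.1],[0,0,0]],[-1,[0,0,0.05],[0,0,0]],[-1,[0,0,0],[0,0,0]],[-1,[0,0,0],[0,0,0]]]}}

```text
t: 24.8
ee_pos: [481.5, 242.5, -10.0]
orientation: [-2.827, -1.37, -0.001]
ft_force: [-0.2, -0.4, -0.1]
width: 63.9
grasp_force: 30.0
```

Call:
{"fn": "jog_arm", "kwargs": {"commands": [[-1,[0,0,0.02],[0,0,0]],[-1,[0,0,0.02],[0,0,0]],[-1,[0,0,0],[0,0,0]],[1,[0,0,0],[0,0,0]],[1,[0,0,0],[0,0,0]],[1,[0,0,0],[0,0,0]],[1,[0,0,-0.1],[0,0,0]],[1,[0,0,-0.3],[0,0,0]],[1,[0,0,-0.3],[0,0,-0.15]],[1,[0,0,0],[0,0,-0.17]]]}}

```text
t: 25.8
ee_pos: [483.2, 242.8, 60.2]
orientation: [2.629, 1.719, 0.011]
ft_force: [-0.8, -0.6, -0.0]
width: 87.9
grasp_force: 0.0
```

Call:
{"fn": "jog_arm", "kwargs": {"commands": [[1,[0,0,0],[0,0,-0.17]],[1,[0,0,0],[0,0,-0.17]],[1,[0,0,0],[0,0,-0.17]],[1,[0,0,0],[0,0,-0.17]],[1,[0,0,0],[0,0,-0.17]],[1,[0,0,0],[0,0,-0.17]],[1,[0,0,0],[0,0,-0.17]],[1,[0,0,0],[0,0,-0.17]],[1,[0,0,0],[0,0,-0.17]],[1,[0,0,0],[0,0,-0.15]]]}}

```text
t: 26.8
ee_pos: [480.7, 241.6, 56.8]
orientation: [1.023, 2.97, 0.001]
ft_force: [0.2, -0.1, 0.2]
width: 87.7
grasp_force: 0.0
```

```bash
python3 go.py 480.5 241.5 -16 141.6;python3 - <<'E'
from h import *
d=wrist()
C=cloud(d);m=((C[...,2]>24)&(C[...,2]<40)).astype(np.uint8);m[330:]=0
for c in cv2.findContours(m,cv2.RETR_EXTERNAL,cv2.CHAIN_APPROX_NONE)[0]:
    if cv2.contourArea(c)>600:
        P=ray(d,c[:,0],32)[:,:2].astype(np.float32);print(cv2.boundingRect(c),cv2.minAreaRect(P))
E
```

```text
t 26.8 pos [480.7 241.6  56.8] phi 142.0 tilt 0.04 w 87.7 F [ 0.2 -0.1  0.2] g 0.0
turn deg -0.4 rz total 0.008 q6 end~ -25.0
shift tx,ty,tz [ 0.001 -0.002  0.728]
(288, 212, 62, 102) ((478.58465576171875, 241.79782104492188), (35.34309387207031, 64.0674819946289), 51.4634895324707)
```

Call:
{"fn": "jog_arm", "kwargs": {"commands": [[0.6,[0,0,0.25],[0,0,0]],[0.6,[0,0,0.25],[0,0,0]],[0.6,[0,0,0.15],[0,0,0]],[0.6,[0,0,0.07],[0,0,0]],[-1,[0,0,0],[0,0,0]],[-1,[0,0,0],[0,0,0]],[-1,[0,0,0],[0,0,0]],[-1,[0,0,0],[0,0,0]],[-1,[0,0,0],[0,0,0]],[-1,[0,0,0],[0,0,0]]]}}

```text
t: 27.85
ee_pos: [481.0, 241.8, -15.4]
orientation: [1.031, 2.967, 0.001]
ft_force: [-0.8, -0.7, 6.5]
width: 35.1
grasp_force: 30.0
```

Call:
{"fn": "jog_arm", "kwargs": {"commands": [[-1,[0,0,0],[0,0,0]],[-1,[0,0,0],[0,0,0]],[-1,[0,0,-0.1],[0,0,0]],[-1,[0,0,-0.3],[0,0,0]],[-1,[0,0,-0.4],[0,0,0]],[-1,[0,0,-0.3],[0,0,-0.15]],[-1,[0,0,0],[0,0,-0.17]],[-1,[0,0,0],[0,0,-0.14]],[-1,[0,0,0],[0,0,0]],[-1,[0,0,0],[0,0,0]]]}}

```text
t: 28.85
ee_pos: [480.4, 241.5, 94.2]
orientation: [-0.486, -3.104, -0.0]
ft_force: [-0.5, -1.0, -0.4]
width: 35.8
grasp_force: 30.0
```

```bash
python3 go.py 660.6 147.3 60 162.7
```

```text
t 28.9 pos [480.4 241.5  94.2] phi 162.2 tilt 0.0 w 35.8 F [-0.5 -1.  -0.4] g 30.0
turn deg 0.5 rz total -0.011 q6 end~ -60.0
shift tx,ty,tz [-2.001 -0.364  0.342]
```

Call:
{"fn": "jog_arm", "kwargs": {"commands": [[-1,[-0.25,-0.04,0],[0,0,-0.011]],[-1,[-0.4,-0.08,0],[0,0,0]],[-1,[-0.4,-0.08,0],[0,0,0]],[-1,[-0.4,-0.08,0],[0,0,0]],[-1,[-0.35,-0.05,0],[0,0,0]],[-1,[-0.2,-0.034,0.1],[0,0,0]],[-1,[0,0,0.3],[0,0,0]],[-1,[0,0,0.3],[0,0,0]],[-1,[0,0,0],[0,0,0]],[-1,[0,0,0],[0,0,0]]]}}

```text
t: 29.85
ee_pos: [660.3, 147.6, 23.6]
orientation: [-0.47, -3.105, 0.001]
ft_force: [-0.2, -0.6, -0.2]
width: 35.5
grasp_force: 30.0
```

```bash
python3 go.py 660.6 147.3 -11.4 162.7
```

```text
t 29.9 pos [660.3 147.6  23.6] phi 162.8 tilt 0.11 w 35.5 F [-0.2 -0.6 -0.2] g 30.0
turn deg -0.1 rz total 0.002 q6 end~ -60.0
shift tx,ty,tz [-0.004 -0.002  0.35 ]
```

Call:
{"fn": "jog_arm", "kwargs": {"commands": [[-1,[0,0,0.15],[0,0,0]],[-1,[0,0,0.1],[0,0,0]],[-1,[0,0,0.05],[0,0,0]],[-1,[0,0,0.03],[0,0,0]],[-1,[0,0,0.01],[0,0,0]],[-1,[0,0,0],[0,0,0]],[0.1,[0,0,0],[0,0,0]],[0.1,[0,0,0],[0,0,0]],[0.1,[0,0,0],[0,0,0]]]}}

```text
t: 30.75
ee_pos: [661.1, 147.7, -9.7]
orientation: [0.468, 3.106, 0.0]
ft_force: [0.9, -0.2, -0.2]
width: 48.4
grasp_force: 0.0
```

Call:
{"fn": "jog_arm", "kwargs": {"commands": [[0.1,[0,0,-0.1],[0,0,0]],[0.1,[0,0,-0.3],[0,0,0]],[0.1,[0,0,-0.4],[0,0,0]],[1,[0,0,-0.3],[0,0,0]],[1,[0,0,0],[0,0,0]],[1,[0,0,0],[0,0,0]]]}}

```text
t: 31.35
ee_pos: [661.3, 147.8, 101.3]
orientation: [0.468, 3.105, 0.001]
ft_force: [-0.4, 0.6, -0.4]
width: 68.9
grasp_force: 0.0
```

```bash
python3 - <<'E'
from h import *
from workcell import get_image
d=wrist();s=get_image("scene");pickle.dump(s,open("s7.pkl","wb"))
v=np.hstack([cv2.resize(d["image"],(400,300)),cv2.resize(s["image"][160:295,220:400],(400,300))]);cv2.imwrite("pics/w7.png",v)
E
python3 go.py 429.8 371.7 60 13.2
```

```text
t 31.4 pos [659.9 147.5  99. ] phi 162.9 tilt 0.1 w 76.5 F [-0.1  0.2 -0.5] g 0.0
turn deg 30.3 rz total -0.674 q6 end~ -62.0
shift tx,ty,tz [1.728 2.708 0.39 ]
```

View pics/w7.png

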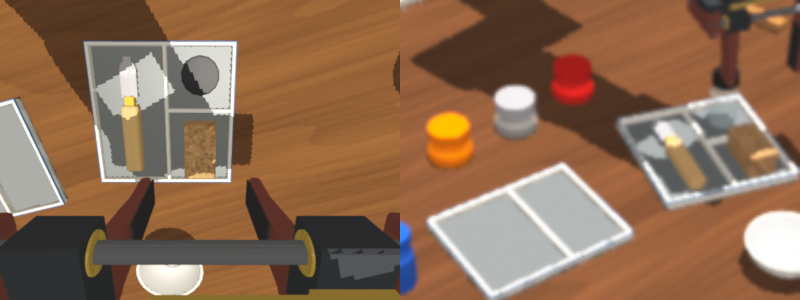

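The knife and block lie flat and the jar stands upright, each in its own bay. The brush is next.

Call:
{"fn": "jog_arm", "kwargs": {"commands": [[0.2,[0,0,0],[0,0,-0.17]],[0.2,[0,0,0],[0,0,-0.17]],[0.2,[0,0,0],[0,0,-0.17]],[0.2,[0,0,0],[0,0,-0.164]],[0.2,[0.15,0.23,0],[0,0,0]],[0.2,[0.22,0.35,0],[0,0,0]],[0.2,[0.22,0.35,0],[0,0,0]],[0.2,[0.22,0.35,0],[0,0,0]],[0.2,[0.22,0.35,0],[0,0,0]],[0.2,[0.22,0.35,0],[0,0,0]]]}}

```text
t: 32.45
ee_pos: [491.7, 312.2, 98.4]
orientation: [0.36, -3.118, 0.002]
ft_force: [0.1, 0.2, -0.2]
width: 52.7
grasp_force: 0.0
```

Call:
{"fn": "jog_arm", "kwargs": {"commands": [[0.2,[0.22,0.35,0.1],[0,0,0]],[0.2,[0.22,0.32,0.2],[0,0,0]],[0.2,[0.04,0.06,0],[0,0,0]],[0.2,[0,0,0],[0,0,0]],[0.2,[0,0,0],[0,0,0]],[0.2,[0,0,0],[0,0,0]]]}}

```text
t: 33.05
ee_pos: [431.8, 371.4, 70.2]
orientation: [-0.359, 3.12, 0.0]
ft_force: [0.6, 0.1, 0.3]
width: 53.1
grasp_force: 0.0
```

```bash
python3 - <<'E'
from h import *
d=wrist();cv2.imwrite("pics/w8.png",d["image"])
C=cloud(d);m=((C[...,2]>8)&(C[...,2]<22)).astype(np.uint8);m[:60]=0;m[400:]=0
for c in cv2.findContours(m,cv2.RETR_EXTERNAL,cv2.CHAIN_APPROX_NONE)[0]:
    if cv2.contourArea(c)>600:
        P=ray(d,c[:,0],16)[:,:2].astype(np.float32);print(cv2.boundingRect(c),cv2.minAreaRect(P))
E
python3 go.py 429.8 371.7 -22 13.2
```

```text
(296, 148, 54, 160) ((418.66888427734375, 369.0058898925781), (108.75751495361328, 33.13368606567383), 12.010673522949219)
(555, 60, 66, 140) ((320.2283630371094, 510.150146484375), (82.14358520507812, 15.835227966308594), 5.778219699859619)
t 33.1 pos [431.8 371.4  70.3] phi -166.9 tilt 0.04 w 52.4 F [-0.2  0.2  0.4] g 0.0
turn deg 0.1 rz total -0.002 q6 end~ -62.0
shift tx,ty,tz [0.019 0.008 0.923]
```

View pics/w8.png

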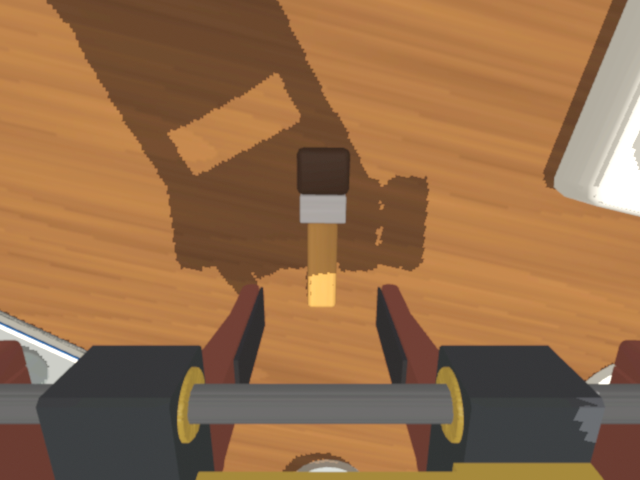

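The brush is at (322,227), aligned and centred. Both views agree to within 2 mm.

Call:
{"fn": "jog_arm", "kwargs": {"commands": [[0.2,[0.02,0,0.2],[0,0,0]],[0.2,[0,0,0.3],[0,0,0]],[0.2,[0,0,0.25],[0,0,0]],[0.2,[0,0,0.12],[0,0,0]],[0.2,[0,0,0.05],[0,0,0]],[-1,[0,0,0],[0,0,0]],[-1,[0,0,0],[0,0,0]],[-1,[0,0,0],[0,0,0]],[-1,[0,0,0],[0,0,0]],[-1,[0,0,0],[0,0,0]]]}}

```text
t: 34.1
ee_pos: [428.9, 372.0, -21.3]
orientation: [-0.361, 3.12, 0.001]
ft_force: [0.3, -0.1, 4.9]
width: 19.6
grasp_force: 30.0
```

Call:
{"fn": "jog_arm", "kwargs": {"commands": [[-1,[0,0,0],[0,0,0]],[-1,[0,0,0],[0,0,0]],[-1,[0,0,-0.1],[0,0,0]],[-1,[0,0,-0.3],[0,0,0]],[-1,[0,0,-0.4],[0,0,0]],[-1,[0,0,-0.3],[0,0,0.15]],[-1,[0,0,0],[0,0,0.1]],[-1,[0,0,0],[0,0,0.1]],[-1,[0,0,0],[0,0,0]],[-1,[0,0,0],[0,0,0]]]}}

```text
t: 35.1
ee_pos: [428.4, 371.5, 88.2]
orientation: [-0.067, -3.141, 0.0]
ft_force: [-0.6, 0.3, -0.8]
width: 19.9
grasp_force: 30.0
```

```bash
python3 go.py 617 -168 60 177.2
```

```text
t 35.1 pos [428.4 371.5  88.2] phi 177.6 tilt 0.01 w 19.9 F [-0.6  0.3 -0.8] g 30.0
turn deg -0.4 rz total 0.008 q6 end~ -102.0
shift tx,ty,tz [-2.147 -5.296  0.282]
```

Call:
{"fn": "jog_arm", "kwargs": {"commands": [[-1,[-0.1,-0.25,0],[0,0,0.008]],[-1,[-0.155,-0.385,0],[0,0,0]],[-1,[-0.155,-0.385,0],[0,0,0]],[-1,[-0.155,-0.385,0],[0,0,0]],[-1,[-0.155,-0.385,0],[0,0,0]],[-1,[-0.155,-0.385,0],[0,0,0]],[-1,[-0.155,-0.385,0],[0,0,0]],[-1,[-0.155,-0.385,0],[0,0,0]],[-1,[-0.155,-0.385,0],[0,0,0]],[-1,[-0.155,-0.385,0],[0,0,0]]]}}

```text
t: 36.1
ee_pos: [559.3, -8.7, 87.8]
orientation: [-0.077, -3.14, -0.0]
ft_force: [0.1, 0.1, 0.1]
width: 19.5
grasp_force: 30.0
```

Call:
{"fn": "jog_arm", "kwargs": {"commands": [[-1,[-0.155,-0.385,0],[0,0,0]],[-1,[-0.155,-0.385,0],[0,0,0]],[-1,[-0.155,-0.385,0],[0,0,0]],[-1,[-0.12,-0.3,0.1],[0,0,0]],[-1,[-0.05,-0.12,0.3],[0,0,0]],[-1,[0,0,0.3],[0,0,0]],[-1,[0,0,0],[0,0,0]],[-1,[0,0,0],[0,0,0]]]}}

```text
t: 36.9
ee_pos: [613.9, -167.2, 17.6]
orientation: [-0.078, -3.139, -0.001]
ft_force: [0.9, 0.4, -0.2]
width: 20.1
grasp_force: 30.0
```

```bash
python3 go.py 615.7 -167.8 -17.3 177.2
```

```text
t 36.9 pos [ 613.9 -167.2   17.6] phi 177.1 tilt 0.12 w 20.1 F [ 0.9  0.4 -0.2] g 30.0
turn deg 0.1 rz total -0.001 q6 end~ -102.0
shift tx,ty,tz [-0.018 -0.005  0.349]
```

Call:
{"fn": "jog_arm", "kwargs": {"commands": [[-1,[-0.015,0,0.15],[0,0,0]],[-1,[0,0,0.1],[0,0,0]],[-1,[0,0,0.05],[0,0,0]],[-1,[0,0,0.03],[0,0,0]],[-1,[0,0,0.015],[0,0,0]],[-1,[0,0,0],[0,0,0]],[-0.3,[0,0,0],[0,0,0]],[-0.3,[0,0,0],[0,0,0]],[-0.3,[0,0,0],[0,0,0]]]}}

```text
t: 37.8
ee_pos: [616.3, -167.7, -16.2]
orientation: [0.08, 3.14, -0.0]
ft_force: [-0.2, 0.3, 0.2]
width: 30.6
grasp_force: 0.0
```

Call:
{"fn": "jog_arm", "kwargs": {"commands": [[-0.3,[0,0,-0.1],[0,0,0]],[-0.3,[0,0,-0.3],[0,0,0]],[1,[0,0,-0.4],[0,0,0]],[1,[0,0,-0.3],[0,0,0]],[1,[0,0,0],[0,0,0]],[1,[0,0,0],[0,0,0]]]}}

```text
t: 38.4
ee_pos: [616.6, -167.7, 94.7]
orientation: [0.08, 3.139, -0.001]
ft_force: [-1.1, -0.0, -0.5]
width: 59.4
grasp_force: 0.0
```

```bash
python3 go.py 438.2 -35.7 60 92
```

```text
t 38.4 pos [ 616.6 -167.7   94.7] phi 177.1 tilt 0.12 w 59.4 F [-1.1 -0.  -0.5] g 0.0
turn deg -85.1 rz total 1.891 q6 end~ -7.0
shift tx,ty,tz [ 1.382 -1.736  0.347]
```

Call:
{"fn": "jog_arm", "kwargs": {"commands": [[1,[0,0,0],[0,0,0.17]],[1,[0,0,0],[0,0,0.17]],[1,[0,0,0],[0,0,0.17]],[1,[0,0,0],[0,0,0.17]],[1,[0,0,0],[0,0,0.17]],[1,[0,0,0],[0,0,0.17]],[1,[0,0,0],[0,0,0.17]],[1,[0,0,0],[0,0,0.17]],[1,[0,0,0],[0,0,0.17]],[1,[0,0,0],[0,0,0.17]]]}}

```text
t: 39.4
ee_pos: [614.8, -167.2, 91.6]
orientation: [-2.012, -2.409, 0.002]
ft_force: [0.1, 0.1, -0.1]
width: 87.7
grasp_force: 0.0
```

Call:
{"fn": "jog_arm", "kwargs": {"commands": [[1,[0,0,0],[0,0,0.15]],[1,[0,0,0],[0,0,0.148]],[1,[0,0,0],[0,0,0]],[1,[0,0,0],[0,0,0]]]}}

```text
t: 39.8
ee_pos: [615.3, -167.4, 92.3]
orientation: [-2.271, -2.168, 0.002]
ft_force: [0.2, -0.5, -0.7]
width: 88.0
grasp_force: 0.0
```

```bash
python3 go.py 438.2 -35.7 60 87.2
```

```text
t 39.8 pos [ 615.3 -167.4   92.3] phi 87.4 tilt 0.12 w 88.0 F [ 0.2 -0.5 -0.7] g 0.0
turn deg -0.2 rz total 0.003 q6 end~ -2.0
shift tx,ty,tz [ 1.229 -1.833  0.323]
```

Call:
{"fn": "jog_arm", "kwargs": {"commands": [[1,[0.14,-0.2,0],[0,0,0]],[1,[0.26,-0.38,0],[0,0,0]],[1,[0.26,-0.38,0],[0,0,0]],[1,[0.26,-0.38,0],[0,0,0]],[1,[0.2,-0.3,0],[0,0,0]],[1,[0.11,-0.19,0.1],[0,0,0]],[1,[0,0,0.1],[0,0,0]],[1,[0,0,0],[0,0,0]],[1,[0,0,0],[0,0,0]]]}}

```text
t: 40.7
ee_pos: [440.7, -36.2, 73.4]
orientation: [2.274, 2.166, 0.001]
ft_force: [0.7, 0.4, 0.3]
width: 88.4
grasp_force: 0.0
```

```bash
python3 - <<'E'
from h import *
d=wrist();cv2.imwrite("pics/w9.png",d["image"])
C=cloud(d);m=((C[...,2]>38)&(C[...,2]<50)).astype(np.uint8);m[320:]=0
for c in cv2.findContours(m,cv2.RETR_EXTERNAL,cv2.CHAIN_APPROX_NONE)[0]:
    if cv2.contourArea(c)>600:
        P=ray(d,c[:,0],45)[:,:2].astype(np.float32);print(cv2.boundingRect(c),cv2.minEnclosingCircle(P))
E
python3 go.py 438.2 -35.7 -14 87.2
```

```text
(278, 224, 79, 76) ((438.47344970703125, -34.771873474121094), 24.4201602935791)
(233, 47, 89, 96) ((422.5731506347656, 60.50971603393555), 23.789464950561523)
t 40.8 pos [440.8 -36.3  73.5] phi 87.2 tilt 0.05 w 87.5 F [ 0.3 -0.2  0.3] g 0.0
turn deg 0.0 rz total -0.0 q6 end~ -2.0
shift tx,ty,tz [ 0.005 -0.027  0.875]
```

View pics/w9.png

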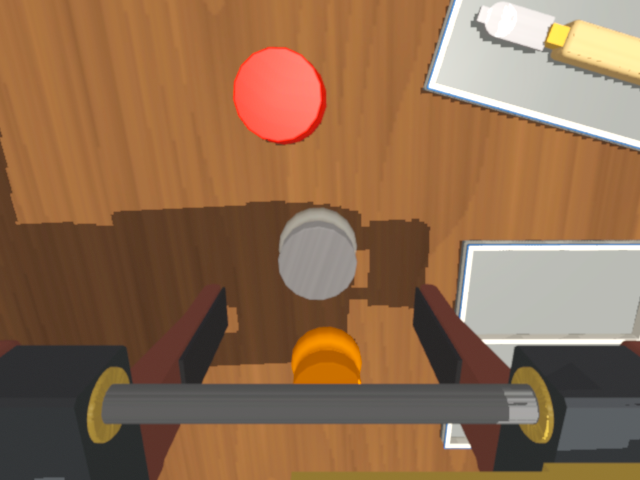

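The steel-lidded pot is at (318,260), centred between the fingers, with the red and orange look-alikes clear of them.

Call:
{"fn": "jog_arm", "kwargs": {"commands": [[1,[0.01,-0.025,0.2],[0,0,0]],[1,[0,0,0.3],[0,0,0]],[1,[0,0,0.2],[0,0,0]],[1,[0,0,0.1],[0,0,0]],[1,[0,0,0.04],[0,0,0]],[1,[0,0,0],[0,0,0]],[-1,[0,0,0],[0,0,0]],[-1,[0,0,0],[0,0,0]],[-1,[0,0,0],[0,0,0]],[-1,[0,0,0],[0,0,0]]]}}

```text
t: 41.75
ee_pos: [437.3, -34.6, -10.1]
orientation: [2.275, 2.166, 0.001]
ft_force: [-0.9, -0.0, 0.2]
width: 59.4
grasp_force: 0.0
```

Call:
{"fn": "jog_arm", "kwargs": {"commands": [[-1,[0,0,0],[0,0,0]],[-1,[0,0,0],[0,0,0]],[-1,[0,0,0],[0,0,0]],[-1,[0,0,0],[0,0,0]]]}}

```text
t: 42.15
ee_pos: [437.0, -34.6, -10.5]
orientation: [2.275, 2.166, 0.0]
ft_force: [0.0, 0.1, -0.6]
width: 48.7
grasp_force: 26.9
```

Call:
{"fn": "jog_arm", "kwargs": {"commands": [[-1,[0,0,0],[0,0,0]],[-1,[0,0,0],[0,0,0]],[-1,[0,0,-0.1],[0,0,0]],[-1,[0,0,-0.2],[0,0,0]],[-1,[0,0,-0.3],[0,0,0]],[-1,[0,0,-0.2],[0,0,0]],[-1,[0,0,0],[0,0,0]],[-1,[0,0,0],[0,0,0]]]}}

```text
t: 42.95
ee_pos: [437.0, -34.6, 69.8]
orientation: [2.275, 2.166, 0.001]
ft_force: [0.1, -0.2, -0.4]
width: 48.8
grasp_force: 26.5
```

```bash
python3 go.py 610.9 -81.5 30 87.2
```

```text
t 43.0 pos [437.  -34.6  69.8] phi 87.2 tilt 0.06 w 48.8 F [ 0.1 -0.2 -0.4] g 26.5
turn deg 0.0 rz total -0.0 q6 end~ -5.0
shift tx,ty,tz [-0.383  1.76   0.398]
```

Call:
{"fn": "jog_arm", "kwargs": {"commands": [[-1,[-0.05,0.2,0],[0,0,0]],[-1,[-0.08,0.38,0],[0,0,0]],[-1,[-0.08,0.38,0],[0,0,0]],[-1,[-0.08,0.38,0],[0,0,0]],[-1,[-0.06,0.28,0],[0,0,0]],[-1,[-0.033,0.14,0.2],[0,0,0]],[-1,[0,0,0.2],[0,0,0]],[-1,[0,0,0.1],[0,0,0]],[-1,[0,0,0],[0,0,0]],[-1,[0,0,0],[0,0,0]]]}}

```text
t: 43.95
ee_pos: [610.1, -81.4, 19.0]
orientation: [-2.275, -2.165, 0.001]
ft_force: [0.3, 0.2, -1.3]
width: 48.9
grasp_force: 26.5
```

```bash
python3 go.py 610.9 -81.5 -6.5 87.2
```

```text
t 44.0 pos [610.1 -81.4  19. ] phi 87.2 tilt 0.08 w 48.9 F [ 0.3  0.2 -1.3] g 26.5
turn deg 0.0 rz total -0.0 q6 end~ -5.0
shift tx,ty,tz [-0.001  0.008  0.255]
```

Call:
{"fn": "jog_arm", "kwargs": {"commands": [[-1,[0,0,0.12],[0,0,0]],[-1,[0,0,0.06],[0,0,0]],[-1,[0,0,0.03],[0,0,0]],[-1,[0,0,0.02],[0,0,0]],[-1,[0,0,0.01],[0,0,0]],[-1,[0,0,0],[0,0,0]]]}}

```text
t: 44.55
ee_pos: [610.9, -81.5, -4.5]
orientation: [2.275, 2.166, 0.0]
ft_force: [0.3, -0.2, -0.4]
width: 48.3
grasp_force: 26.5
```

Call:
{"fn": "jog_arm", "kwargs": {"commands": [[0.5,[0,0,0],[0,0,0]],[0.5,[0,0,0],[0,0,0]],[0.5,[0,0,0],[0,0,0]],[0.5,[0,0,0],[0,0,0]],[0.5,[0,0,-0.1],[0,0,0]],[0.5,[0,0,-0.3],[0,0,0]],[0.5,[0,0,-0.4],[0,0,0]],[0.5,[0,0,-0.4],[0,0,0]],[0.5,[0,0,-0.4],[0,0,0]]]}}

```text
t: 45.45
ee_pos: [610.6, -81.5, 157.8]
orientation: [2.275, 2.166, 0.0]
ft_force: [-0.1, -0.2, 0.1]
width: 65.8
grasp_force: 0.0
```

Call:
{"fn": "jog_arm", "kwargs": {"commands": [[0.5,[0,-0.4,0],[0,0,0]],[0.5,[0,-0.4,0],[0,0,0]],[0.5,[0,-0.4,0],[0,0,0]],[0.5,[0,-0.4,0],[0,0,0]],[0.5,[0,-0.4,0],[0,0,0]],[0.5,[0,0,0],[0,0,0]],[0.5,[0,0,0],[0,0,0]]]}}

```text
t: 46.15
ee_pos: [411.3, -71.8, 156.4]
orientation: [2.275, 2.165, 0.002]
ft_force: [0.5, 0.2, -0.3]
width: 66.0
grasp_force: 0.0
```

Run:
```python
from h import *
from workcell import get_image
t=get_image("top");s=get_image("scene");C=cloud(t)
pickle.dump(t,open("t9.pkl","wb"))
for n,(x,y) in dict(jar=(584.2,171.1),block=(660.6,147.3),pot=(610.9,-81.5)).items():
    m=(np.hypot(C[...,0]-x,C[...,1]-y)<55)&(C[...,2]>(25 if n!="jar" else 60))
    if n=="block": m&=C[...,2]<45
    P=C[m];print(n,P.mean(0).round(1),np.percentile(P[:,2],[5,50,95]).round(1),cv2.minAreaRect(P[:,:2].astype(np.float32)))
for n,(x,y) in dict(knife=(602,82),brush=(607,-167)).items():
    m=(np.hypot(C[...,0]-x,C[...,1]-y)<70)&(C[...,2]>12)&(abs(C[...,1]-y)<30);P=C[m];print(n,P.mean(0).round(1),np.percentile(P[:,2],[5,50,95]).round(1))
cv2.imwrite("pics/end.png",np.hstack([cv2.resize(t["image"][170:300,210:440],(400,226)),cv2.resize(s["image"][170:300,220:450],(400,226))]))
```

```text
jar [580.5 170.8  76.7] [72.9 77.2 79.8] ((580.7664794921875, 171.60104370117188), (31.899322509765625, 30.105792999267578), 88.32317352294922)
block [658.9 146.4  36.6] [32.5 36.9 39.6] ((659.565673828125, 147.087158203125), (36.42704772949219, 64.05457305908203), 72.36592102050781)
pot [609.2 -82.3  49.4] [45.6 49.9 52.6] ((609.9254760742188, -82.79187774658203), (46.0800895690918, 47.4888801574707), 43.40397262573242)
knife [605.7  80.7  18.6] [13.2 19.3 23.2]
brush [ 599.5 -165.8   19.6] [13.5 20.1 22.9]
```

View pics/end.png

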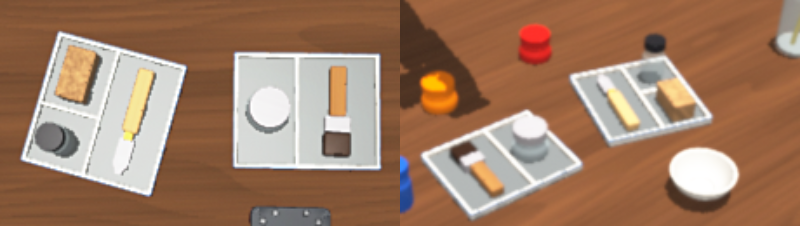

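The final picture shows all five pieces in their bays, upright or flat as asked. Their tops measure 4 mm higher than on the table, so they rest on the tray floors.

```bash
python3 -c "
from workcell import close_job
print(close_job())"
```

```text
the job is handed in; nothing more can be done
None
```

Both kits are made up and the job is handed in after about 46 s of robot time: in the last pictures all five pieces sat in their bays as asked, and nothing was seen to touch the bystanders or look-alikes.

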